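Lift the copper disc onto the folding work rest with the spatula

TASK

Swing the hinged arm of the steel work rest out until it is fully home against its stop, parallel to the fixed rail. Then slide the flat spatula under the polished copper disc on the ribbed soldering brick, lift it off and set it level and centred across the two rails of the rest, never touching the disc with the gripper and keeping it about level. Finally draw the spatula out and lay it back flat on its rubber mat, leaving the other things on the bench where they are.

Things in the scene. Friction and masses are not known exactly. Their poses are not given: they have to be found in the camera images.
- brick: pale soldering brick, fixed, 130 (x) x 120 (y) x 45 mm high; origin under its centre, -x end towards the robot. On top two grey ribs run along its x, 10 mm wide, 14 mm high, 120 long, centred at y = +38 and -38 mm: between them a channel 66 mm wide, open at both ends, floor 45 mm and rib tops 59 mm above the bench. The disc lies across the ribs.
- disc: polished copper disc, 100 mm diameter, 3 mm thick, about 0.19 kg, loose, lying flat across the brick's ribs within 8 mm of its middle (14 mm of free height under it). Origin: centre of its underside; z is its upright axis. The gripper must not touch it.
- spatula: flat spatula, 235 mm long, 0.14 kg, loose on the mat. Origin on its underside; x points from handle to blade, z up. Wooden handle with flat upright sides: x -115 to -5 mm, 18 wide (y), z 0 to 30 mm. Steel neck 16 wide, 4 thick, to x = 30. Steel blade x 30 to 120 mm, 50 wide, z 0 to 3 mm: the undersides of handle and blade are level.
- spatula_grip (a point): point in the spatula's handle at x = -30, y = 0, z = 18 mm of the spatula's frame, near the centre of mass: a good place to grip the flat sides from above. The middle of the blade lies 105 mm further along x.
- spatula_blade (a point): middle of the top face of the spatula's blade, at x = 75, y = 0, z = 3 mm of the spatula's frame.
- mat: black rubber mat, fixed, 280 (x) x 120 (y) x 3 mm thick, on which the spatula lies. Origin: centre of its underside; top 3 mm above the bench.
- rest: dark steel work rest, fixed. Origin on the bench, under the place for the disc. Upright block at x = 65 to 91 mm (side away from the robot), 130 wide, 60 high. Fixed steel rail 10 mm wide, z 60 to 70 mm, from the block to x = -65, at y = -38 mm. The arm, swung home, is the matching rail at y = +38; between them a 66 mm gap, free down to the bench.
- rest_seat (a point): point midway between the two rails at the height of their tops (70 mm above the bench), where the centre of the disc's underside must come; axes as the rest: x points away from the robot, square to the upright block and along the rails.
- rest_arm (a joint): angle of the rest's hinged arm about its upright pivot: 0 along the rest's +y, growing anticlockwise from above, 1.571 home at its hard stop, pointing to the rest's -x, parallel to the fixed rail. Pivot friction (0.12 N m) holds it where it is left. Steel bar 140 mm long, 10 wide, 10 high, top 70 mm above the bench.
- rest_arm_pin (a point): centre of the top end of the upright round pin (10 mm diameter, 34 mm tall, from 70 to 104 mm above the bench) that stands on the arm 130 mm from its pivot: the handle to swing it by. Its x, y axes turn with the arm.
- rest_arm_hinge (a point): pivot of the rest's arm, at the arm's top face (70 mm above the bench), at x = 68, y = 38 mm of the rest's frame.
- bowl: bystander, to be left alone: pale blue ceramic bowl, 100 mm wide, 55 mm high, behind the other things. Origin: centre of its underside.
- jar: bystander, to be left alone: glass jar with steel lid, 64 mm diameter, 75 mm high, standing at the back or near left. Origin: centre of its underside.
- canister: bystander, to be left alone: steel can, 60 mm diameter, 100 mm high, standing at the back or near left. Origin: centre of its underside.
- hammer: bystander, to be left alone: hammer with pale wooden handle, 260 mm long, lying at the far left. Origin: centre of its underside.
- file: bystander, to be left alone: file with wooden handle, 290 mm long, lying at the far right. Origin: centre of its underside.
- pliers: bystander, to be left alone: pliers with black grips, about 145 mm long, lying near right. Origin: centre of its underside.
There are look-alikes about, which are no part of the job. Of the things like the disc, leave any that is blue; of the rest the larger one is meant.

How it is judged:
By the outcome, as a careful person would: the job done as asked, in the order asked, and still so for the second after the job is handed in, with the robot touching nothing.
It also fails if it takes over 72 s, if anything falls off the work surface, if the arm or the gripper's body presses on something with over 40 N, if the wrist force passes 120 N, or if a joint passes its speed limit or range.

ROBOT

A 6-joint arm with a two-finger parallel gripper is mounted at the origin on the work surface. World frame = base frame: x ahead of the robot, y to its left, z up, the work surface at z = 0. Lengths are in m, angles in rad, forces in N, time in s.
With the tool pointing down it reaches from about 0.375 to 0.975 m from the base axis. Payload 3.8 kg.
Tool frame: the origin (TCP) lies between the finger pads; the fingertips stand 8 mm ahead of it and the grasp point (between the pads) lies 11 mm behind it (tcp_to_tips is the distance from the TCP to the fingertips, in m); z points along the fingers, y is the line along which they close (so a half turn about z gives the same grasp; the last joint's range is limited). The gripper opens to 85 mm and grips with 20 to 120 N. Pads are 22 mm wide; open, the fingers measure 114 mm over their backs; the gripper's body (76 mm by 85 mm) begins 54 mm behind the grasp point. The pads swing forward as they close: fully open they stand 13 mm farther back than shut.
Start: joints at [-1.246, 0.264, 1.604, -0, 1.274, -0.037], TCP at [0.239, -0.631, 0.239] pointing down, gripper open.
Joint ranges: [-2.63, 2.63], [-0.94, 2.18], [0.31, 2.57], [-1.31, 4.45], [0, 2.66], [-2.55, 2.55]. Speed limits (rad/s): [2.57, 2.57, 3.14, 3.14, 3.14, 3.14].

INTERFACE

Orientations are given as a rotation vector (axis times angle).
In Python, from workcell import * gives the robot as it stands.
- The arm moves only by the tool move_arm, never from a script. Its argument "series" is one flat list of numbers, 7 for each row, row after row: the finger opening in cm, from 0 to 8.54, then the shift along the tool's x, y, z in cm, then the turn, a rotation vector about the tool's x, y, z in degrees. A call has 1 to 5 rows; each row shifts and turns the commanded pose from where the row before left it, along the tool's axes as they then stand; what a row does not reach is not made up. A row lasts 1/8 s, in which the tool goes at most 62.5 mm and 10.7 degrees, less where a joint would pass 70% of its speed; a pose out of reach is approached as far as the arm can. A call is refused whole if a number of a shift passes 6.25 or a number of a turn 10.7, either way. A call with a gripper value outside its range is refused whole. The fingers move at their own pace and stop on an object; "grip_force" is the grip in N (left out, the last holds). Time passes only in rows, so rows that do not move let the fingers close. It gives the time, the measured TCP pose, the force, the opening and the grip force at its end, in the units of the state.
- read_state(): the state, without advancing time (a new reading comes with each control period).
- read_camera(name): name is "scene" or "top" or "wrist"; returns the picture (420x560x3 uint8, red, green, blue); there is no depth.
- calibration(name): a dict with "camera_matrix" (3x3 intrinsics, pixels), "k1" (the pictures are not rectified: a ray, as slopes to the right and down, at radius r is drawn at 1 + k1 r^2 times it, then the intrinsics apply), "rvec" (rotation vector, rad) and "tvec" (3), from world to camera coordinates, as OpenCV has them. Camera axes: x right, y down, z forward; pixel columns grow to the right and rows downward; lengths in m; the calibration is good to about 2 mm. A picture is of the moment at which its call begins: read the wrist's pose just before it. calibration takes no time and is no camera call; for the wrist camera it gives the pose at the moment of the call.
- finish_job(): hands the job in; it is judged then, once.
The state is a dict: "time": time; "q": joint angles; "joint_vel": joint speeds; "joint_torque": joint torques, N m; "tool_pos": TCP position; "tcp_rot": TCP orientation; "wrist_force": force on the tool from outside, world axes, zero at the start; "torque": the same for the moment, N m; "width": opening from 0.0 (shut) to 1.0 (fully open); "grip_force": force on a finger pad.
Only numpy, scipy, OpenCV 4.12 (cv2) and the standard library are available. Lean on these libraries where they do the work, as an engineer would, in place of code of your own. Each camera call takes 0.05 s, during which the arm holds its last target. There are 200 camera calls.

## Working session

There is one attempt and no reset: what is moved stays moved. The work goes in short steps, Python scripts to look and compute and a tool call to move; the robot and the scene stay as the last step left them, time stands still between calls to the robot, and variables do not carry over. Pictures are saved under pics/ and viewed, at most 10 in all, crops included, and the job is handed in when it is done.

Besides the shell and the picture viewer there is one more tool, called after "Request:" by a JSON object that holds its "method" and its "body". move_arm: Moves the arm, as the interface text tells. Its arguments: {"type":"object","properties":{"series":{"type":"array"},"grip_force":{"type":"number"}},"required":["series"]}

```bash
ls; mkdir -p pics
cat > h.py <<'E'
from workcell import *
import numpy as np, cv2
from scipy.spatial.transform import Rotation as R
def snap(n,f):
    c=calibration(n); im=read_camera(n); cv2.imwrite(f'pics/{f}.png',im[:,:,::-1]); 
    np.save(f'pics/{f}.npy',np.r_[np.ravel(c['camera_matrix']),c['k1'],np.ravel(c['rvec']),np.ravel(c['tvec'])]); return im
def cal(f):
    a=np.load(f'pics/{f}.npy'); return a[:9].reshape(3,3),a[9],R.from_rotvec(a[10:13]).as_matrix(),a[13:]
def ray(f,px):
    K,k,Rm,t=cal(f); px=np.atleast_2d(np.array(px,float))
    d=np.array([k,0,0,0,0.]); u=cv2.undistortPoints(px[:,None],K,d)[:,0]
    return -Rm.T@t, np.c_[u,np.ones(len(u))]@Rm
def onz(f,px,z):
    o,d=ray(f,px); return o+d*((z-o[2])/d[:,2])[:,None]
def proj(f,P):
    K,k,Rm,t=cal(f); return cv2.projectPoints(np.atleast_2d(np.array(P,float)),cv2.Rodrigues(Rm)[0],t,K,np.array([k,0,0,0,0.]))[0][:,0]
E
python3 - <<'E'
from h import *
s=read_state();print(s)
a=snap('top','top0');b=snap('scene','sc0')
for n in('top0','sc0'):
    K,k,Rm,t=cal(n);print(K[0,0],k,-Rm.T@t,Rm[2])
E
```

```text
pics
{'time': 0.0, 'q': array([-1.24584495e+00,  2.64810190e-01,  1.60540429e+00,  2.65878754e-05,
        1.27366942e+00, -3.69065431e-02]), 'joint_vel': array([ 0.00279422, -0.00093578, -0.00082563,  0.00098416,  0.00087371,
       -0.00105459]), 'joint_torque': array([-5.01892919e-04, -5.15113306e+01, -3.67313612e+01, -2.27574367e-05,
        1.28411743e-02,  1.00665852e-05]), 'tool_pos': array([ 0.23873108, -0.63060526,  0.2379072 ]), 'tcp_rot': array([-3.08808038e+00, -5.64888268e-01,  4.76705310e-04]), 'wrist_force': array([0.73711656, 0.07778954, 0.27068953]), 'torque': array([-0.02645778,  0.02214116,  0.04697304]), 'grip_force': 0.0, 'width': 0.9990222996673904}
474.56493466650085 -0.11099769562258065 [ 0.46753066 -0.02731759  1.44560799] [ 0.07417939  0.02190568 -0.99700429]
424.3406374261596 0.00555547803440391 [1.14110067 0.36809193 0.98266376] [-0.49103467 -0.33172858 -0.80550674]
```

View pics/top0.png

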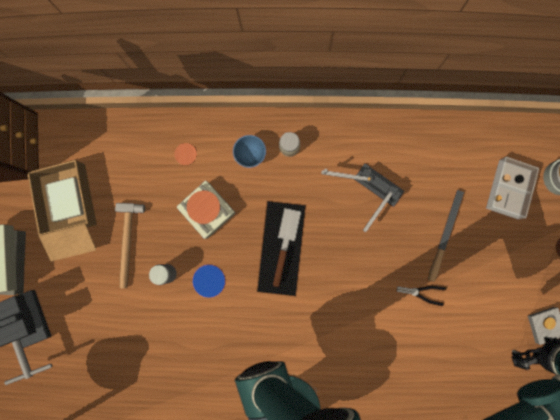

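View pics/sc0.png

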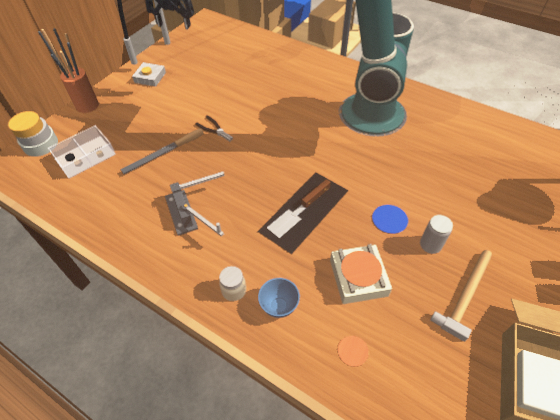

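Top view: disc candidates are a small copper one at (186,154), a copper one across the brick's ribs at (204,207), and a blue one at (209,281). The one on the brick fits: it is not blue and is the larger of the other two. The rest is at (380,190), with its fixed rail end at (367,228) and pin at (323,173). The spatula is at (286,245), blade pointing away from the robot. I'll confirm in a crop and take coarse measurements.

Run:
```python
from h import *
im=cv2.imread('pics/top0.png')
a=cv2.resize(im[165:250,160:260],None,fx=4,fy=4,interpolation=cv2.INTER_CUBIC)
b=cv2.resize(im[155:240,312:412],None,fx=4,fy=4,interpolation=cv2.INTER_CUBIC)
cv2.imwrite('pics/crop0.png',np.hstack([a,b]))
hsv=cv2.cvtColor(im,cv2.COLOR_BGR2HSV)
for nm,f,z in(('top0','top0',.06),('sc0','sc0',.06)):
    g=cv2.imread(f'pics/{f}.png');h=cv2.cvtColor(g,cv2.COLOR_BGR2HSV)
    m=((h[...,0]<11)&(h[...,1]>150)&(h[...,2]>180)).astype(np.uint8)
    for c in cv2.findContours(m,0,1)[0]:
        if cv2.contourArea(c)>150:
            P=onz(nm,c[:,0].astype(float),.062); (e,ax,an)=cv2.fitEllipse(c)
            (cc,r)=cv2.minEnclosingCircle(P[:,:2].astype(np.float32)); print(nm,e,cc,2*r)
def p(n,l,z): print(n,onz('top0',l,z).round(3)[:,:2].tolist())
p('mat',[(268,202),(305,206),(296,295),(258,291)],.003)
p('spat bladeend/handle end',[(291,209),(277,286)],.003)
p('pin',[(323,173)],.1);p('hinge',[(365,177)],.07);p('rail',[(367,229),(389,197)],.07)
```

```text
top0 (202.95071411132812, 206.6927947998047) (0.6045228242874146, 0.2457088828086853) 0.09266204386949539
top0 (185.10044860839844, 153.52610778808594) (0.7634726166725159, 0.3037540018558502) 0.06545647978782654
mat [[0.626, 0.057], [0.615, -0.056], [0.345, -0.032], [0.355, 0.083]]
spat bladeend/handle end [[0.606, -0.014], [0.371, 0.026]]
pin [[0.701, -0.105]]
hinge [[0.696, -0.23]]
rail [[0.544, -0.236], [0.638, -0.3]]
```

View pics/crop0.png

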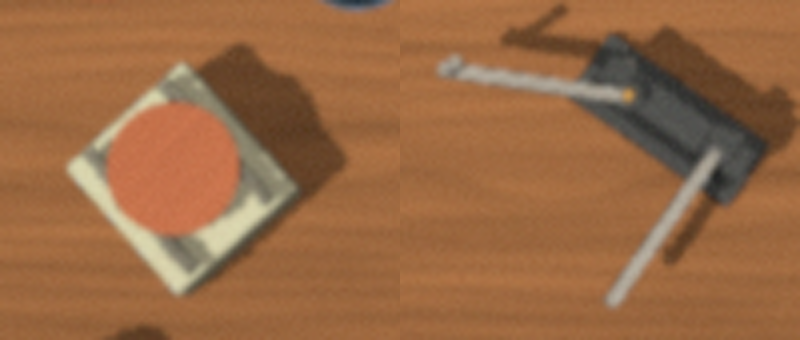

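The crop confirms it: the copper disc lies across two grey ribs that run down-right in the picture, so the brick's x axis is at about +45°. The rest's brass pivot is at top px (369.5,179). Next I'll plan a closer look with the wrist camera.

```bash
cat >> h.py <<'E'
def yaw(): 
    M=R.from_rotvec(read_state()['tcp_rot']).as_matrix(); return np.degrees(np.arctan2(M[1,0],M[0,0]))
def to(p,y,frm=None,fy=None):
    """from current (or given) pose to p, tool-down yaw y deg: tool-axis shift cm (before the turn) and turn about tool z"""
    s=read_state(); p0=s['tool_pos'] if frm is None else np.array(frm); y0=yaw() if fy is None else fy
    a=np.radians(y0); M=np.array([[np.cos(a),np.sin(a),0],[np.sin(a),-np.cos(a),0],[0,0,-1]])
    print('pos',p0.round(4),'yaw',round(y0,2),'-> shift cm',((np.array(p)-p0)@M*100).round(2),'turn z',round(-(y-y0),2))
E
python3 - <<'E'
from h import *
c=calibration('wrist');Rm=R.from_rotvec(np.ravel(c['rvec'])).as_matrix();o=-Rm.T@np.ravel(c['tvec'])
s=read_state();M=R.from_rotvec(s['tcp_rot']).as_matrix()
print('cam in tool',M.T@(o-s['tool_pos']),'axes in tool',(M.T@Rm.T).round(3),c['camera_matrix'][0],c['k1'])
hg=onz('top0',[(369.5,179)],.07)[0];pin=onz('top0',[(324.5,172)],.1)[0];print(hg,pin,np.linalg.norm(hg-pin))
re=onz('top0',[(365,229.5),(390.5,193)],.07);d=re[1]-re[0];print(re,np.degrees(np.arctan2(d[1],d[0])))
to([.53,-.25,.32],20.7)
E
```

```text
cam in tool [ 0.07860307 -0.0015639  -0.13494148] axes in tool [[-0.    -0.952 -0.307]
 [ 1.    -0.     0.001]
 [-0.001 -0.307  0.952]] [329.93642049   0.         277.84907877] -0.07915259525955944
[ 0.69019903 -0.24312245  0.07      ] [ 0.70402545 -0.10933201  0.1       ] 0.13780802031476583
[[ 0.542053   -0.22982904  0.07      ]
 [ 0.64969126 -0.30466155  0.07      ]] -34.807886630794684
pos [ 0.2387 -0.6307  0.2381] yaw 20.73 -> shift cm [ 40.72 -25.29  -8.19] turn z 0.03
```

Request:
{"method": "move_arm", "body": {"series": [0, 4.1, -2.5, -0.8, 0, 0, 0, 0, 4.1, -2.5, -0.8, 0, 0, 0, 0, 4.1, -2.5, -0.8, 0, 0, 0, 0, 4.1, -2.5, -0.8, 0, 0, 0, 0, 4.1, -2.5, -0.8, 0, 0, 0]}}

```text
time: 0.72
tool_pos: [0.387, -0.4403, 0.279]
tcp_rot: [-3.09, -0.565, 0.0]
wrist_force: [0.1, -0.0, 0.4]
width: -0.003
grip_force: 0.0
```

Request:
{"method": "move_arm", "body": {"series": [0, 4.1, -2.5, -0.8, 0, 0, 0, 0, 4.1, -2.5, -0.8, 0, 0, 0, 0, 4.1, -2.5, -0.8, 0, 0, 0, 0, 4.1, -2.5, -0.8, 0, 0, 0, 0, 4.1, -2.5, -0.8, 0, 0, 0]}}

```text
time: 1.35
tool_pos: [0.5344, -0.2509, 0.319]
tcp_rot: [-3.09, -0.565, 0.001]
wrist_force: [-0.1, -0.5, -0.1]
width: 0.003
grip_force: 0.0
```

Request:
{"method": "move_arm", "body": {"series": [0, 0, 0, 0, 0, 0, 10, 0, 0, 0, 0, 0, 0, 10, 0, 0, 0, 0, 0, 0, 10, 0, 0, 0, 0, 0, 0, 10, 0, 0, 0, 0, 0, 0, 10]}}

```text
time: 1.98
tool_pos: [0.5336, -0.2521, 0.3186]
tcp_rot: [-3.037, 0.802, 0.002]
wrist_force: [0.8, 0.2, -0.0]
width: 0.0
grip_force: 0.0
```

Request:
{"method": "move_arm", "body": {"series": [0, 0, 0, 0, 0, 0, 5, 0, 0, 0, 0, 0, 0, 0, 0, 0, 0, 0, 0, 0, 0]}}

```text
time: 2.35
tool_pos: [0.5337, -0.2523, 0.3189]
tcp_rot: [-3.003, 0.923, 0.001]
wrist_force: [-0.3, 0.7, -0.4]
width: -0.002
grip_force: 0.0
```

Run:
```python
from h import *
print(read_state()['tool_pos'],yaw(),read_state()['q'].round(2),read_state()['wrist_force'])
snap('wrist','w0')
```

```text
[ 0.53374114 -0.25227573  0.31893182] -34.185892857079565 [-0.48  0.07  1.69  0.    1.39  1.68] [-0.31214618  0.71842213 -0.43896052]
```

View pics/w0.png

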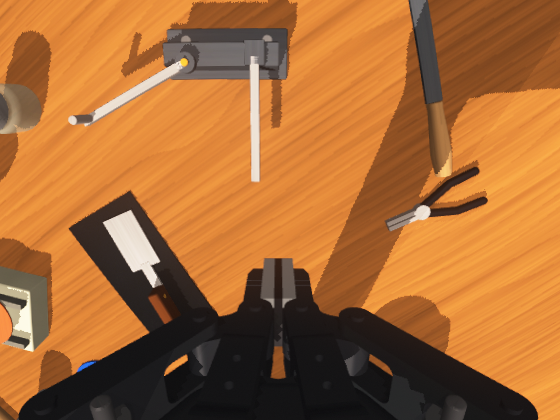

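Wrist view: pivot at (184,62), pin top at (73,120), fixed rail from (254.5,70) to its near end (255.5,181).

Run:
```python
from h import *
im=cv2.imread('pics/w0.png');h=cv2.cvtColor(im,cv2.COLOR_BGR2HSV)
# rail mask
m=((h[...,1]<50)&(h[...,2]>150)).astype(np.uint8); sub=m[75:190,235:275]
ys,xs=np.nonzero(sub); xs=xs+235; ys=ys+75
rows=np.unique(ys); cx=np.array([xs[ys==r].mean() for r in rows]);w=np.array([(ys==r).sum() for r in rows]);print(rows.min(),rows.max(),w[::10],cx[::10].round(1))
k=(rows>80)&(rows<rows.max()-3)
P=onz('w0',np.c_[cx[k],rows[k]],.07);d=np.polyfit(P[:,0],P[:,1],1);th=np.arctan(d[0]);print('rest yaw',np.degrees(th))
end=onz('w0',[(cx[k][-1],rows.max()+.5)],.07)[0];print('rail end',end)
Rz=np.array([[np.cos(th),-np.sin(th)],[np.sin(th),np.cos(th)]])
o=end[:2]-Rz@[-.065,-.038];print('rest origin',o)
hg=onz('w0',[(184,62)],.07)[0,:2];pin=onz('w0',[(73,119.5)],.104)[0,:2]
print('hinge',hg,'pred',o+Rz@[.068,.038],'pin',pin,np.linalg.norm(pin-hg))
v=Rz.T@(pin-hg);print('arm angle',np.degrees(np.arctan2(v[1],v[0]))-90)
# spatula blade + mat
m2=((h[...,1]<60)&(h[...,2]>150)).astype(np.uint8)[195:295,95:175]
c=max(cv2.findContours(m2,0,1)[0],key=cv2.contourArea)[:,0]+[95,195]
Q=onz('w0',c.astype(float),.006)[:,:2];r=cv2.minAreaRect(Q.astype(np.float32));print('blade',r)
```

```text
75 180 [9 8 8 8 8 8 8 7 7 7 7] [254.  254.5 254.5 254.5 254.5 254.5 254.5 255.  255.  255.  255. ]
rest yaw -34.81980118421942
rail end [ 0.54231194 -0.22464949  0.07      ]
rest origin [ 0.61737171 -0.23056815]
hinge [ 0.69412526 -0.23699045] pred [ 0.69489434 -0.23819979] pin [ 0.71120095 -0.10940952] 0.12871858164658373
arm angle 27.196522764666483
blade ((0.5440846085548401, -0.0020003728568553925), (0.049919720739126205, 0.12534953653812408), 78.3231430053711)
```

Request:
{"method": "move_arm", "body": {"series": [0, 0, 0, 0, 0, 0, -9, 0, 0, 0, 0, 0, 0, -9, 0, 0, 0, 0, 0, 0, -8.6]}}

```text
time: 2.78
tool_pos: [0.5339, -0.2524, 0.3192]
tcp_rot: [-3.135, 0.201, 0.0]
wrist_force: [0.6, -0.1, -0.4]
width: 0.002
grip_force: 0.0
```

Run:
```python
from h import *
to([.7355,-.112,.16],-7.6)
```

```text
pos [ 0.5339 -0.2524  0.3192] yaw -7.33 -> shift cm [ 18.21 -16.5   15.92] turn z 0.27
```

Request:
{"method": "move_arm", "body": {"series": [0, 3.64, -3.3, 1.2, 0, 0, 0, 0, 3.64, -3.3, 1.2, 0, 0, 0, 0, 3.64, -3.3, 1.2, 0, 0, 0, 0, 3.64, -3.3, 1.2, 0, 0, 0, 0, 3.64, -3.3, 1.2, 0, 0, 0.3]}}

```text
time: 3.4
tool_pos: [0.7375, -0.1122, 0.2587]
tcp_rot: [3.134, -0.217, -0.0]
wrist_force: [0.4, -0.5, -0.1]
width: 0.0
grip_force: 0.0
```

Request:
{"method": "move_arm", "body": {"series": [0, 0, 0, 3.3, 0, 0, 0, 0, 0, 0, 3.3, 0, 0, 0, 0, 0, 0, 3.3, 0, 0, 0, 0, 0, 0, 0, 0, 0, 0]}}

```text
time: 3.9
tool_pos: [0.7335, -0.1125, 0.1557]
tcp_rot: [-3.133, 0.217, 0.013]
wrist_force: [-0.1, 0.2, 0.5]
width: -0.0
grip_force: 0.0
```

Run:
```python
from h import *
to([.7355,-.112,.086],-7.6); snap('wrist','w1')
```

```text
pos [ 0.7335 -0.1125  0.1557] yaw -7.93 -> shift cm [ 0.19 -0.08  6.97] turn z -0.33
```

View pics/w1.png

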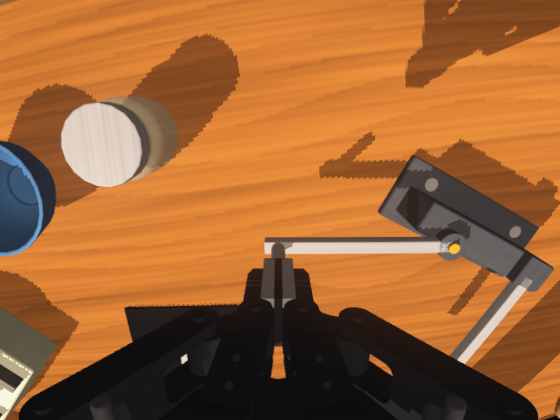

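Run:
```python
from h import *
print('pin pred',proj('w1',[.7117,-.1087,.104]),proj('w1',[.7117,-.1087,.07]))
print('hinge',onz('w1',[(454,249)],.07),'pin base? ',onz('w1',[(279,246)],.07))
print('tcp/tips/goal',proj('w1',[[.7335,-.1125,.1477],[.7355,-.112,.078]]))
im=cv2.imread('pics/w1.png');cv2.imwrite('pics/w1c.png',cv2.resize(im[220:300,230:330],None,fx=7,fy=7,interpolation=cv2.INTER_CUBIC))
```

```text
pin pred [[278.36768297 270.08372209]] [[278.26639808 247.56505006]]
hinge [[ 0.69159899 -0.23897564  0.07      ]] pin base?  [[ 0.71286408 -0.10940131  0.07      ]]
tcp/tips/goal [[280.14463321 273.09973103]
 [278.28220856 220.37531851]]
```

View pics/w1c.png

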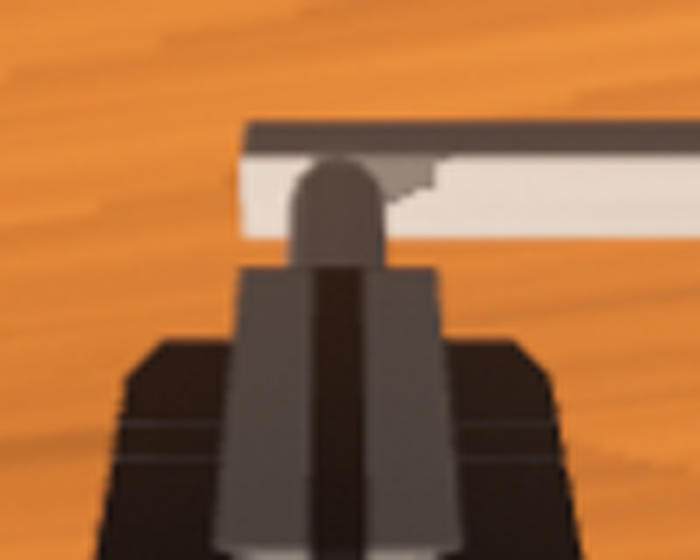

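Crop: the pin's base is at wrist px (278,247), where it was predicted, and the finger is clear on its far side. Going down, then sweeping the arc.

Request:
{"method": "move_arm", "body": {"series": [0, 0.2, 0, 2.3, 0, 0, 0, 0, 0, 0, 2.3, 0, 0, 0, 0, 0, 0, 2.4, 0, 0, 0, 0, 0, 0, 0, 0, 0, 0, 0, -0.8, 0, 0, 0, 0, 0]}}

```text
time: 4.58
tool_pos: [0.7305, -0.1123, 0.0901]
tcp_rot: [3.134, -0.218, 0.0]
wrist_force: [-0.1, -0.7, 0.9]
width: -0.0
grip_force: 0.0
```

Request:
{"method": "move_arm", "body": {"series": [0, -1.03, -0.09, 0, 0, 0, -4.5, 0, -1.03, -0.09, 0, 0, 0, -4.5, 0, -1.03, -0.09, 0, 0, 0, -4.5, 0, -1.03, -0.09, 0, 0, 0, -4.5, 0, -1.03, -0.09, 0, 0, 0, -4.5]}}

```text
time: 5.2
tool_pos: [0.6798, -0.1086, 0.0922]
tcp_rot: [3.115, 0.401, 0.005]
wrist_force: [1.1, 0.6, -0.5]
width: 0.004
grip_force: 0.5
```

Run:
```python
from h import *
s=read_state();H=np.array([.6945,-.2376]);v=s['tool_pos'][:2]-H
print(s['tool_pos'],yaw(),s['wrist_force'],np.linalg.norm(v),np.degrees(np.arctan2(v[1],v[0])), 'goal tool angle 138.2 r .131')
```

```text
[ 0.67975887 -0.10855976  0.09218935] 14.681552544011705 [ 1.13673268  0.56077795 -0.45068868] 0.12987949770712856 96.51702768432658 goal tool angle 138.2 r .131
```

Request:
{"method": "move_arm", "body": {"series": [0, -1.03, -0.09, 0.1, 0, 0, -4.5, 0, -1.03, -0.09, 0.1, 0, 0, -4.5, 0, -1.03, -0.09, 0.1, 0, 0, -4.5, 0, -1.03, -0.09, 0, 0, 0, -4.5, 0, -1.03, -0.09, 0, 0, 0, -4.5]}}

```text
time: 5.82
tool_pos: [0.6311, -0.1251, 0.0894]
tcp_rot: [2.976, 1.001, 0.005]
wrist_force: [0.5, 0.1, 1.1]
width: -0.003
grip_force: 0.5
```

Request:
{"method": "move_arm", "body": {"series": [0, -1.03, -0.09, 0, 0, 0, -4.5, 0, -1.03, -0.09, 0, 0, 0, -4.5, 0, -1.03, -0.09, 0, 0, 0, -4.5, 0, 0, 0, 0, 0, 0, 0]}}

```text
time: 6.32
tool_pos: [0.6058, -0.144, 0.0889]
tcp_rot: [2.841, 1.338, 0.003]
wrist_force: [-0.0, -0.4, -0.3]
width: 0.001
grip_force: 0.0
```

Run:
```python
from h import *
s=read_state();H=np.array([.6945,-.2376]);v=s['tool_pos'][:2]-H
print(s['tool_pos'],yaw(),s['wrist_force'],np.linalg.norm(v),np.degrees(np.arctan2(v[1],v[0])), 'goal tool angle 138.2 r .131')
```

```text
[ 0.6057766  -0.14395462  0.08885058] 50.44373613916233 [-0.02016187 -0.44734678 -0.28467289] 0.12900116089818686 133.4540097222386 goal tool angle 138.2 r .131
```

Request:
{"method": "move_arm", "body": {"series": [0, -0.5, -0.03, 0, 0, 0, -2.2, 0, -0.4, -0.03, 0, 0, 0, -1.8, 0, 0, 0, 0, 0, 0, 0, 0, 0, 0, 0, 0, 0, 0]}}

```text
time: 6.82
tool_pos: [0.5995, -0.1502, 0.0873]
tcp_rot: [2.793, 1.438, -0.0]
wrist_force: [0.2, 0.0, -0.3]
width: 0.002
grip_force: 0.0
```

Request:
{"method": "move_arm", "body": {"series": [0, -0.2, 0, 0, 0, 0, 0, 0, 0, 0, 0, 0, 0, 0]}}

```text
time: 7.08
tool_pos: [0.5982, -0.1518, 0.0872]
tcp_rot: [-2.793, -1.439, 0.0]
wrist_force: [-0.4, 0.9, 0.9]
width: -0.002
grip_force: 0.3
```

Request:
{"method": "move_arm", "body": {"series": [0, -0.1, 0, 0, 0, 0, 0, 0, 0, 0, 0, 0, 0, 0]}}

```text
time: 7.32
tool_pos: [0.5979, -0.1523, 0.0873]
tcp_rot: [-2.792, -1.439, -0.001]
wrist_force: [1.1, 2.6, -0.6]
width: 0.001
grip_force: 1.3
```

Request:
{"method": "move_arm", "body": {"series": [0, -0.2, 0, 0, 0, 0, 0, 0, 0, 0, 0, 0, 0, 0]}}

```text
time: 7.58
tool_pos: [0.5978, -0.1525, 0.0873]
tcp_rot: [-2.792, -1.437, -0.006]
wrist_force: [4.4, 8.3, -1.9]
width: -0.004
grip_force: 4.3
```

Request:
{"method": "move_arm", "body": {"series": [0, -0.2, 0, 0, 0, 0, 0, 0, 0, 0, 0, 0, 0, 0]}}

```text
time: 7.82
tool_pos: [0.5977, -0.1527, 0.0874]
tcp_rot: [-2.791, -1.436, -0.01]
wrist_force: [7.1, 12.9, -3.5]
width: -0.001
grip_force: 7.2
```

Run:
```python
from h import *
s=read_state();print(s['tool_pos'],yaw(),s['wrist_force'],s['grip_force'])
```

```text
[ 0.59767147 -0.15266376  0.08742354] 54.45628090038691 [ 7.14461876 12.9464922  -3.5358738 ] 7.178644691593945
```

Hard stop reached: 15 N with no further motion. Backing off and moving to view the spatula and brick.

Request:
{"method": "move_arm", "body": {"series": [0, 2, 0, 0, 0, 0, 0, 0, 0, 0, -5.3, 0, 0, 0, 0, 0, 0, -5.3, 0, 0, 0, 0, 0, 0, -5.3, 0, 0, 0, 0, 0, 0, -5.3, 0, 0, 10]}}

```text
time: 8.45
tool_pos: [0.6067, -0.1397, 0.301]
tcp_rot: [2.909, 1.184, -0.002]
wrist_force: [0.5, -0.6, -0.2]
width: -0.0
grip_force: 0.0
```

Request:
{"method": "move_arm", "body": {"series": [8.5, 0, 0, 0, 0, 0, 10, 8.5, 0, 0, 0, 0, 0, 10, 8.5, 0, 0, 0, 0, 0, 10, 8.5, 0, 0, 0, 0, 0, 0]}}

```text
time: 8.95
tool_pos: [0.6069, -0.1397, 0.2991]
tcp_rot: [3.115, 0.4, -0.001]
wrist_force: [1.0, -0.5, 0.2]
width: 0.847
grip_force: 0.0
```

Run:
```python
from h import *
print(read_state()['wrist_force']);to([.40,.06,.30],15)
```

```text
[ 0.98342613 -0.47015829  0.18172554]
pos [ 0.6069 -0.1397  0.2991] yaw 14.64 -> shift cm [-14.97 -24.55  -0.09] turn z -0.36
```

Request:
{"method": "move_arm", "body": {"series": [8.5, -3, -4.9, 0, 0, 0, 0, 8.5, -3, -4.9, 0, 0, 0, 0, 8.5, -3, -4.9, 0, 0, 0, 0, 8.5, -3, -4.9, 0, 0, 0, 0, 8.5, -3, -4.9, 0, 0, 0, 0]}}

```text
time: 9.57
tool_pos: [0.3989, 0.0608, 0.2993]
tcp_rot: [3.115, 0.402, 0.001]
wrist_force: [0.1, 0.9, -0.4]
width: 0.997
grip_force: 0.0
```

Request:
{"method": "move_arm", "body": {"series": [8.5, 0, 0, 0, 0, 0, 0, 8.5, 0, 0, 0, 0, 0, 0]}}

```text
time: 9.82
tool_pos: [0.4007, 0.0598, 0.2996]
tcp_rot: [3.115, 0.402, 0.002]
wrist_force: [0.5, 0.1, -0.0]
width: 0.994
grip_force: 0.0
```

Run:
```python
from h import *
print(read_state()['tool_pos'],yaw()); snap('wrist','w2'); snap('top','top1')
```

```text
[0.40066224 0.05983613 0.2996254 ] 14.692458047098816
```

View pics/w2.png

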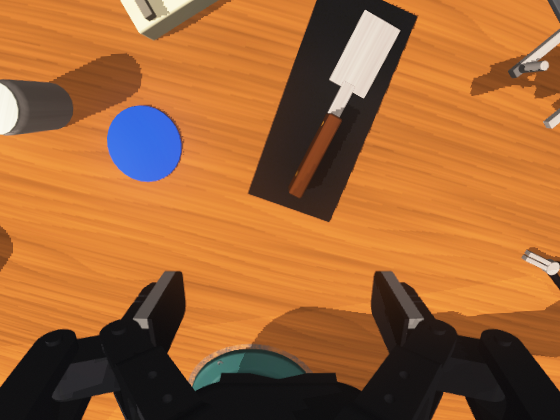

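Wrist view: the whole spatula is visible, blade corners about (368,10)-(355,97) and handle end about (297,193). The brick is mostly out of view. I'll measure the spatula here, then view the brick separately.

Run:
```python
from h import *
im=cv2.imread('pics/w2.png');h=cv2.cvtColor(im,cv2.COLOR_BGR2HSV)
def big(m,x0,x1,y0,y1):
    k=np.zeros_like(m);k[y0:y1,x0:x1]=m[y0:y1,x0:x1]
    return max(cv2.findContours(k.astype(np.uint8),0,1)[0],key=cv2.contourArea)[:,0].astype(float)
b=big((h[...,1]<60)&(h[...,2]>120),300,420,0,120)
Q=onz('w2',b,.006)[:,:2];r=cv2.minAreaRect(Q.astype(np.float32));print('blade',r);bx=cv2.boxPoints(r)
hd=big((h[...,1]>100)&(h[...,2]>60)&((h[...,0]<14)),285,345,108,200)
Q2=onz('w2',hd,.033)[:,:2];r2=cv2.minAreaRect(Q2.astype(np.float32));print('handle',r2)
print(bx)
d=(bx[0]+bx[1]+bx[2]+bx[3])/4-np.array(r2[0]);print('yaw c-c',np.degrees(np.arctan2(d[1],d[0])),np.linalg.norm(d))
```

```text
blade ((0.5445948243141174, -0.0017801262438297272), (0.050418127328157425, 0.12464708834886551), 78.35645294189453)
handle ((0.4293336868286133, 0.023862723261117935), (0.020862149074673653, 0.10945264995098114), 78.53009033203125)
[[ 0.478466   -0.01389216]
 [ 0.60054815 -0.03904873]
 [ 0.6107236   0.0103319 ]
 [ 0.4886415   0.03548848]]
yaw c-c -12.542669112685974 0.11807914949382758
```

Request:
{"method": "move_arm", "body": {"series": [8.5, 0, 0, 0, 0, 0, -10, 8.5, 0, 0, 0, 0, 0, -10, 8.5, 0, 0, 0, 0, 0, -10, 8.5, 0, 0, 0, 0, 0, 0, 8.5, 0, 0, 0, 0, 0, 0]}}

```text
time: 10.55
tool_pos: [0.4007, 0.0594, 0.2991]
tcp_rot: [-2.91, -1.185, 0.001]
wrist_force: [-0.4, -0.7, 0.8]
width: 0.993
grip_force: 0.0
```

Run:
```python
from h import *
print(read_state()['tool_pos'],yaw()); snap('wrist','w3')
```

```text
[0.40074074 0.05941258 0.29910663] 44.31600992792137
```

View pics/w3.png

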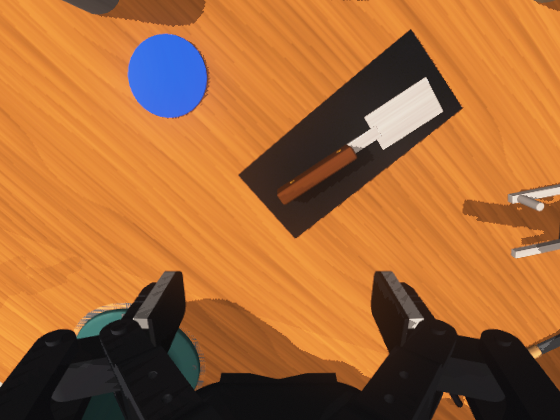

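The wrist camera looks back towards the fingers, so the brick is out of view (only the blue disc at (168,76) and the spatula show). I'll move forward over the brick.

Request:
{"method": "move_arm", "body": {"series": [8.5, 4.8, -0.2, 0, 0, 0, 0, 8.5, 4.8, -0.2, 0, 0, 0, 0, 8.5, 4.8, -0.2, 0, 0, 0, 0, 8.5, 4.8, -0.2, 0, 0, 0, 0, 8.5, 4.8, -0.2, 0, 0, 0, 0]}}

```text
time: 11.22
tool_pos: [0.5656, 0.2365, 0.299]
tcp_rot: [2.908, 1.188, -0.0]
wrist_force: [0.4, 0.9, 0.4]
width: 0.999
grip_force: 0.0
```

Request:
{"method": "move_arm", "body": {"series": [8.5, 0, 0, 0, 0, 0, 0, 8.5, 0, 0, 0, 0, 0, 0]}}

```text
time: 11.48
tool_pos: [0.564, 0.235, 0.2986]
tcp_rot: [2.907, 1.189, -0.003]
wrist_force: [-0.8, -0.1, 0.2]
width: 0.993
grip_force: 0.0
```

Run:
```python
from h import *
print(read_state()['tool_pos'],yaw()); im=snap('wrist','w4')
h=cv2.cvtColor(im,cv2.COLOR_RGB2HSV)
for t in('top0','w4'):
    g=cv2.imread(f'pics/{t}.png');h=cv2.cvtColor(g,cv2.COLOR_BGR2HSV)
    m=((h[...,0]<9)&(h[...,1]>150)&(h[...,2]>150)).astype(np.uint8)
    for c in cv2.findContours(m,0,1)[0]:
        if cv2.contourArea(c)>400:
            c=cv2.convexHull(c);P=onz(t,c[:,0].astype(float),.062)[:,:2].astype(np.float32); print(t,cv2.boundingRect(c),cv2.minEnclosingCircle(P),cv2.fitEllipse(P))
```

```text
[0.56404845 0.23503178 0.29864245] 44.4967197103054
```

View pics/w4.png

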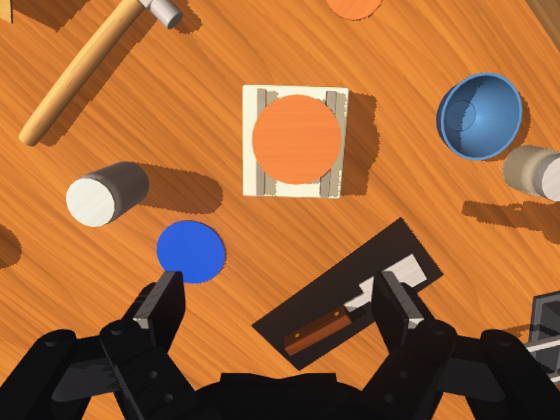

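Wrist view: the disc is at about (297,140) with the ribs running vertically at columns ~262 and ~331, and the brick's top corners are about (243,86), (349,88), (341,198), (243,196). So the brick's yaw is close to the tool's 44.5°.

Run:
```python
from h import *
im=cv2.imread('pics/w4.png');h=cv2.cvtColor(im,cv2.COLOR_BGR2HSV)
print(h[140,297],h[105,297],h[140,400],h[92,260:272].tolist())
for r in (92,94,188,192):
    print(r,[int(v) for v in im[r,240:352,0]])
sub=h[80:205,235:355]
m=((abs(sub[...,0].astype(int)-int(h[140,297,0]))<4)&(sub[...,1]>130)).astype(np.uint8)
m=cv2.morphologyEx(m,2,np.ones((5,5)))
c=max(cv2.findContours(m,0,1)[0],key=cv2.contourArea);c=cv2.convexHull(c)+[235,80]
P=onz('w4',c[:,0].astype(float),.062)[:,:2].astype(np.float32);print(cv2.boundingRect(c),cv2.minEnclosingCircle(P),cv2.fitEllipse(P))
```

```text
[ 12 183 244] [ 12 181 246] [ 13 191 223] [[17, 63, 186], [16, 63, 186], [17, 65, 185], [18, 64, 183], [17, 63, 186], [17, 73, 150], [17, 79, 145], [20, 72, 183], [20, 72, 188], [20, 72, 188], [20, 72, 188], [20, 72, 188]]
92 [55, 55, 120, 219, 222, 218, 219, 218, 219, 219, 219, 219, 218, 218, 217, 217, 199, 154, 140, 141, 140, 140, 138, 137, 140, 107, 100, 131, 135, 135, 135, 135, 135, 135, 135, 135, 145, 174, 208, 219, 218, 218, 218, 218, 218, 218, 218, 219, 218, 218, 218, 218, 219, 219, 218, 217, 216, 216, 216, 217, 216, 218, 217, 217, 218, 218, 219, 219, 218, 219, 219, 219, 220, 220, 220, 220, 220, 220, 219, 220, 220, 220, 219, 220, 220, 200, 89, 109, 142, 141, 141, 140, 139, 139, 137, 126, 121, 137, 177, 212, 217, 217, 214, 217, 219, 220, 223, 192, 118, 52, 36, 36]
94 [51, 55, 121, 218, 221, 217, 218, 218, 217, 218, 218, 218, 217, 217, 218, 217, 197, 151, 139, 139, 138, 138, 137, 137, 138, 106, 105, 135, 135, 135, 135, 135, 135, 135, 136, 135, 135, 136, 172, 209, 218, 218, 218, 218, 218, 218, 218, 218, 206, 193, 185, 185, 178, 169, 164, 149, 133, 136, 160, 166, 174, 174, 180, 18
[... 915 characters left out ...]
15, 132, 133, 133, 133, 133, 133, 133, 132, 133, 133, 181, 210, 215, 215, 216, 216, 216, 216, 216, 215, 215, 215, 215, 214, 214, 215, 216, 216, 216, 216, 216, 215, 215, 216, 216, 215, 216, 216, 216, 215, 215, 215, 216, 216, 216, 216, 216, 215, 215, 215, 216, 216, 217, 140, 97, 124, 131, 130, 130, 129, 129, 128, 116, 130, 135, 135, 134, 135, 135, 135, 135, 134, 190, 172, 95, 42, 35, 36, 34, 35, 36, 36, 36, 37, 37, 37]Traceback (most recent call last):
  File "<stdin>", line 10, in <module>
cv2.error: OpenCV(4.12.0) /io/opencv/modules/imgproc/src/shapedescr.cpp:361: error: (-201:Incorrect size of input array) There should be at least 5 points to fit the ellipse in function 'fitEllipseNoDirect'
```

Run:
```python
from h import *
im=cv2.imread('pics/w4.png');h=cv2.cvtColor(im,cv2.COLOR_BGR2HSV)
m=((h[...,1]>130)&(h[...,2]>190)).astype(np.uint8);m[:88]=0;m[195:]=0;m[:,:245]=0;m[:,346:]=0
m=cv2.morphologyEx(m,2,np.ones((3,3)));n,l=cv2.connectedComponents(m)
c=cv2.convexHull(cv2.findContours((l==l[140,297]).astype(np.uint8),0,1)[0][0])
P=onz('w4',c[:,0].astype(float),.062)[:,:2].astype(np.float32);print(cv2.boundingRect(c),cv2.minEnclosingCircle(P),cv2.fitEllipse(P))
D=np.array(cv2.fitEllipse(P)[0])
A=onz('w4',[(260.7,93),(331.2,93),(259.6,190),(325.2,190)],.059)[:,:2]
print('rib spacing',np.linalg.norm(A[0]-A[1]),np.linalg.norm(A[2]-A[3]))
f=(A[0]+A[1])/2;nr=(A[2]+A[3])/2
for a,b in((nr,f),(A[2],A[0]),(A[3],A[1])):
    d=b-a;print('yaw',np.degrees(np.arctan2(d[1],d[0])))
print('far/near mid',f,nr)
g=im[:,:,0].astype(int)
print(g[80:92,297].tolist(),g[190:206,297].tolist())
d=(f-nr)/np.linalg.norm(f-nr);v=D-nr;print('disc off axis (left+)',d[0]*v[1]-d[1]*v[0])
```

```text
(252, 95, 89, 89) ((0.6063243746757507, 0.2498619705438614), 0.0500459261238575) ((0.6063876152038574, 0.24976275861263275), (0.09907516092061996, 0.09915082901716232), 76.06653594970703)
rib spacing 0.07621807619009445 0.07684843085055942
yaw 43.16073892827647
yaw 42.99238205602909
yaw 43.32877725964758
far/near mid [0.6422827  0.28597737] [0.56330599 0.21191507]
[54, 57, 57, 58, 57, 95, 182, 204, 217, 216, 216, 216] [216, 216, 215, 216, 216, 213, 201, 115, 56, 54, 52, 51, 50, 51, 54, 55]
disc off axis (left+) -0.0018623568079414836
```

Consistent with the given sizes: disc diameter 99 mm at (0.6064, 0.2498), rib spacing 76.5 mm, brick yaw 43.2°. Turning and going to grasp the spatula.

Request:
{"method": "move_arm", "body": {"series": [5, 0, 0, 0, 0, 0, 10, 5, 0, 0, 0, 0, 0, 10, 5, 0, 0, 0, 0, 0, 10, 5, 0, 0, 0, 0, 0, 10, 5, 0, 0, 0, 0, 0, 10]}}

```text
time: 12.15
tool_pos: [0.5637, 0.2341, 0.3]
tcp_rot: [-3.137, 0.162, -0.001]
wrist_force: [0.2, -0.6, 0.5]
width: 0.585
grip_force: 0.0
```

Request:
{"method": "move_arm", "body": {"series": [5, 0, 0, 0, 0, 0, 6.3, 5, 0, 0, 0, 0, 0, 0]}}

```text
time: 12.4
tool_pos: [0.5638, 0.2343, 0.3]
tcp_rot: [-3.125, 0.322, -0.001]
wrist_force: [0.9, 0.2, 0.0]
width: 0.585
grip_force: 0.0
```

Run:
```python
from h import *
to([.4588,.0168,.06],-11.8)
```

```text
pos [0.5638 0.2343 0.3   ] yaw -11.78 -> shift cm [-5.84 23.44 24.  ] turn z 0.02
```

Request:
{"method": "move_arm", "body": {"series": [5, -1.17, 4.69, 0, 0, 0, 0, 5, -1.17, 4.69, 0, 0, 0, 0, 5, -1.17, 4.69, 0, 0, 0, 0, 5, -1.17, 4.69, 0, 0, 0, 0, 5, -1.17, 4.69, 0, 0, 0, 0]}}

```text
time: 13.02
tool_pos: [0.4579, 0.0162, 0.2996]
tcp_rot: [3.125, -0.319, 0.002]
wrist_force: [0.3, -0.1, 0.5]
width: 0.59
grip_force: 0.0
```

Request:
{"method": "move_arm", "body": {"series": [5, 0, 0, 5, 0, 0, 0, 5, 0, 0, 5, 0, 0, 0, 5, 0, 0, 5, 0, 0, 0, 5, 0, 0, 5, 0, 0, 0, 5, 0, 0, 4, 0, 0, 0]}}

```text
time: 13.65
tool_pos: [0.4581, 0.0174, 0.0578]
tcp_rot: [3.125, -0.32, -0.001]
wrist_force: [-0.1, -0.2, 0.4]
width: 0.587
grip_force: 0.0
```

Request:
{"method": "move_arm", "body": {"series": [5, 0, 0, 0, 0, 0, 0, 5, 0, 0, 0, 0, 0, 0]}}

```text
time: 13.9
tool_pos: [0.4603, 0.0176, 0.0609]
tcp_rot: [-3.125, 0.321, -0.003]
wrist_force: [0.8, 0.8, 0.1]
width: 0.581
grip_force: 0.0
```

Run:
```python
from h import *
to([.4588,.0168,.012],-11.8)
im=snap('wrist','w5');h=cv2.cvtColor(im,cv2.COLOR_RGB2HSV)
m=((h[...,1]<60)&(h[...,2]>120)).astype(np.uint8);m[:, :170]=0;m[:,390:]=0;m[250:]=0
c=max(cv2.findContours(m,0,1)[0],key=cv2.contourArea)[:,0].astype(float)
print(cv2.boundingRect(c.astype(np.int32)));Q=onz('w5',c,.006)[:,:2].astype(np.float32);print(cv2.minAreaRect(Q))
```

```text
pos [0.4603 0.0176 0.0609] yaw -11.74 -> shift cm [-0.13  0.11  4.89] turn z 0.06
(235, 0, 96, 202)
((0.5355760455131531, 0.0004537999629974365), (0.050072234123945236, 0.1084463968873024), 78.35449981689453)
```

Request:
{"method": "move_arm", "body": {"series": [5, -0.13, 0.13, 1.8, 0, 0, 0, 5, 0, 0, 1.7, 0, 0, 0, 5, 0, 0, 1.3, 0, 0, 0, 5, 0, 0, 0, 0, 0, 0, 5, 0, 0, 0, 0, 0, 0]}}

```text
time: 14.58
tool_pos: [0.4587, 0.0167, 0.0122]
tcp_rot: [-3.125, 0.322, -0.003]
wrist_force: [0.3, -0.2, -1.0]
width: 0.583
grip_force: 0.0
```

Request:
{"method": "move_arm", "body": {"series": [1.2, 0, 0, 0, 0, 0, 0, 1.2, 0, 0, 0, 0, 0, 0, 1.2, 0, 0, 0, 0, 0, 0, 1.2, 0, 0, 0, 0, 0, 0, 1.2, 0, 0, 0, 0, 0, 0], "grip_force": 100}}

```text
time: 15.2
tool_pos: [0.4585, 0.0167, 0.0121]
tcp_rot: [-3.125, 0.322, -0.002]
wrist_force: [0.1, -0.6, 6.1]
width: 0.19
grip_force: 98.2
```

Request:
{"method": "move_arm", "body": {"series": [1.2, 0, 0, -1, 0, 0, 0, 1.2, 0, 0, -3, 0, 0, 0, 1.2, 0, 0, -4, 0, 0, 0, 1.2, 0, 0, -4, 0, 0, 0, 1.2, 0, 0, 0, 0, 0, -9]}}

```text
time: 15.82
tool_pos: [0.4606, 0.0167, 0.1356]
tcp_rot: [-3.141, 0.07, -0.012]
wrist_force: [-0.2, 0.5, -1.4]
width: 0.19
grip_force: 97.5
```

Request:
{"method": "move_arm", "body": {"series": [1.2, 0, 0, 0, 0, 0, -9.2, 1.2, 0, 0, 0, 0, 0, -9.2, 1.2, 0, 0, 0, 0, 0, -9.2, 1.2, 0, 0, 0, 0, 0, -9.2, 1.2, 0, 0, 0, 0, 0, -9.2]}}

```text
time: 16.45
tool_pos: [0.4572, 0.0167, 0.1313]
tcp_rot: [-2.917, -1.165, 0.001]
wrist_force: [0.4, 0.6, -0.7]
width: 0.195
grip_force: 97.5
```

Request:
{"method": "move_arm", "body": {"series": [1.2, 0, 0, 0, 0, 0, 0, 1.2, 0, 0, 0, 0, 0, 0]}}

```text
time: 16.7
tool_pos: [0.4575, 0.0167, 0.1313]
tcp_rot: [-2.922, -1.154, 0.0]
wrist_force: [-0.7, -0.5, -0.9]
width: 0.195
grip_force: 97.5
```

Run:
```python
from h import *
d=np.array([.729,.6845]);n=np.array([-d[1],d[0]])
D=np.array([.6064,.2498])+.001*n
to([*(D-.235*d),.08],43.2)
s=read_state();print(R.from_rotvec(s['tcp_rot']).as_matrix()[:,2],s['width'],s['torque'])
im=snap('wrist','w6');h=cv2.cvtColor(im,cv2.COLOR_RGB2HSV)
m=((h[...,1]<60)&(h[...,2]>120)).astype(np.uint8);m[:, :170]=0;m[:,390:]=0;m[250:]=0
c=max(cv2.findContours(m,0,1)[0],key=cv2.contourArea)[:,0].astype(float)
print(cv2.boundingRect(c.astype(np.int32)))
z=s['tool_pos'][2]-.009+.003
Q=onz('w6',c,z)[:,:2].astype(np.float32);print(cv2.minAreaRect(Q))
# in tool frame
M=R.from_rotvec(s['tcp_rot']).as_matrix();q=(np.c_[Q,np.full(len(Q),z)]-s['tool_pos'])@M;print('tool-frame',cv2.minAreaRect(q[:,:2].astype(np.float32)))
```

```text
pos [0.4575 0.0167 0.1313] yaw 43.08 -> shift cm [ 3.29 -6.91  5.13] turn z -0.12
[-2.20012161e-04 -4.21048538e-05 -9.99999975e-01] 0.19548882587545854 [-0.03507749  0.07123622  0.03957282]
(215, 0, 128, 228)
((0.5096378922462463, 0.06686712801456451), (0.09290190041065216, 0.04958632215857506), 43.1116828918457)
tool-frame ((0.07231059670448303, -0.0010135211050510406), (0.04958631470799446, 0.09290190041065216), 89.97191619873047)
```

View pics/w6.png

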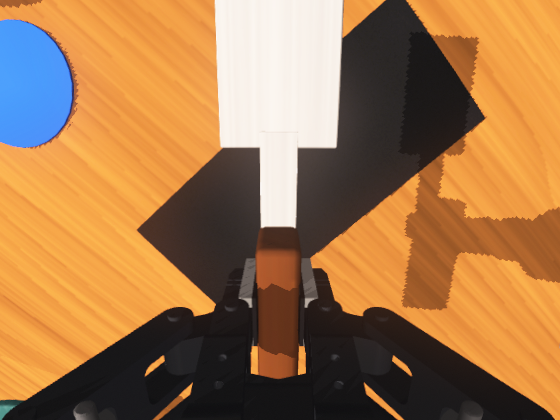

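Wrist view: blade centred at column ~279 and aligned with the tool to within 0.1°, 1 mm to the left. Going to the pre-insertion pose.

Request:
{"method": "move_arm", "body": {"series": [1.2, 1.1, -2.27, 0, 0, 0, 0, 1.2, 1.1, -2.27, 0, 0, 0, 0, 1.2, 1.1, -2.27, 2.6, 0, 0, 0, 1.2, 0, 0, 2.6, 0, 0, 0, 1.2, 0, 0, 1.9, 0, 0, -0.12]}}

```text
time: 17.38
tool_pos: [0.4345, 0.0893, 0.0593]
tcp_rot: [-2.92, -1.159, 0.001]
wrist_force: [0.1, 0.2, -1.7]
width: 0.197
grip_force: 97.7
```

Request:
{"method": "move_arm", "body": {"series": [1.2, 0, 0, 0, 0, 0, 0, 1.2, 0, 0, 0, 0, 0, 0]}}

```text
time: 17.62
tool_pos: [0.4357, 0.089, 0.061]
tcp_rot: [2.92, 1.159, 0.001]
wrist_force: [-0.0, 0.1, -0.4]
width: 0.195
grip_force: 97.8
```

Run:
```python
from h import *
d=np.array([.729,.6845])
D=np.array([.6064,.2498])
to([*(D-.235*d),.0595],43.2)
to([*(D-.105*d),.0595],43.2)
s=read_state();print(R.from_rotvec(s['tcp_rot']).as_matrix()[:,2]);snap('scene','sc1')
im=cv2.imread('pics/sc1.png');cv2.imwrite('pics/sc1c.png',cv2.resize(im[180:320,270:410],None,fx=4,fy=4))
print(proj('sc1',[[.4351+.15*.729,.0889+.15*.6845,.0505]]))
```

```text
pos [0.4357 0.089  0.061 ] yaw 43.31 -> shift cm [-0.05 -0.04  0.15] turn z 0.11
pos [0.4357 0.089  0.061 ] yaw 43.31 -> shift cm [12.95 -0.02  0.15] turn z 0.11
[ 8.60779481e-04  1.42316765e-04 -9.99999619e-01]
[[350.79655621 241.1706198 ]]
```

View pics/sc1c.png

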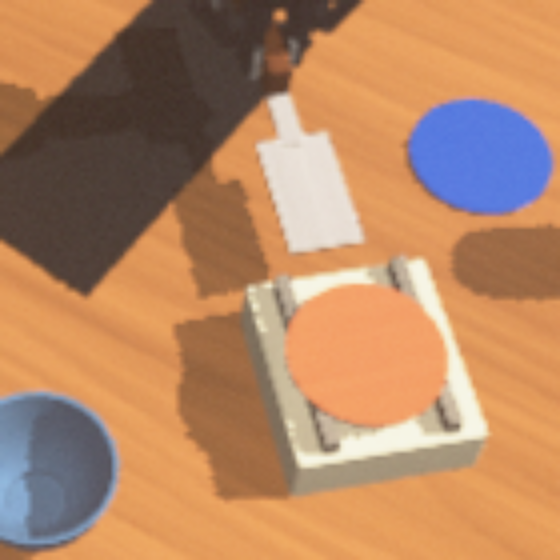

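The crop shows the blade tip at scene px ≈(351,241), as predicted, in line with the channel between the ribs. Sliding in.

Request:
{"method": "move_arm", "body": {"series": [1.2, 1.3, 0, 0.15, 0, 0, 0.1, 1.2, 1.3, 0, 0, 0, 0, 0, 1.2, 1.3, 0, 0, 0, 0, 0, 1.2, 1.3, 0, 0, 0, 0, 0, 1.2, 1.3, 0, 0, 0, 0, 0]}}

```text
time: 18.3
tool_pos: [0.4832, 0.1343, 0.0587]
tcp_rot: [2.92, 1.158, -0.0]
wrist_force: [0.1, 0.1, -1.2]
width: 0.191
grip_force: 97.8
```

Request:
{"method": "move_arm", "body": {"series": [1.2, 1.3, 0, 0, 0, 0, 0, 1.2, 1.3, 0, 0, 0, 0, 0, 1.2, 1.3, 0, 0, 0, 0, 0, 1.2, 1.3, 0, 0, 0, 0, 0, 1.2, 1.25, 0, 0, 0, 0, 0]}}

```text
time: 18.92
tool_pos: [0.5301, 0.1783, 0.0588]
tcp_rot: [-2.92, -1.158, 0.0]
wrist_force: [-0.5, -0.2, -0.8]
width: 0.191
grip_force: 97.8
```

Request:
{"method": "move_arm", "body": {"series": [1.2, 0, 0, 0, 0, 0, 0, 1.2, 0, 0, 0, 0, 0, 0]}}

```text
time: 19.18
tool_pos: [0.529, 0.1775, 0.0585]
tcp_rot: [2.92, 1.158, -0.001]
wrist_force: [-0.1, 0.4, -0.6]
width: 0.192
grip_force: 97.8
```

```bash
cat >> h.py <<'E'
def disc(f,x0,x1,y0,y1,z,seed):
    h=cv2.cvtColor(cv2.imread(f'pics/{f}.png'),cv2.COLOR_BGR2HSV)
    m=((h[...,1]>130)&(h[...,2]>190)).astype(np.uint8);k=np.zeros_like(m);k[y0:y1,x0:x1]=m[y0:y1,x0:x1]
    n,l=cv2.connectedComponents(cv2.morphologyEx(k,2,np.ones((3,3))))
    c=cv2.convexHull(cv2.findContours((l==l[seed[1],seed[0]]).astype(np.uint8),0,1)[0][0])
    P=onz(f,c[:,0].astype(float),z)[:,:2].astype(np.float32); return cv2.boundingRect(c),cv2.fitEllipse(P)
E
python3 - <<'E'
from h import *
d=np.array([.729,.6845]);D=np.array([.6064,.2498])
to([*(D-.105*d),.0595],43.2); s=read_state();print(s['wrist_force'],s['torque']);snap('top','top2');snap('wrist','w7')
im=cv2.imread('pics/top2.png');a=cv2.resize(im[165:265,160:280],None,fx=3.3,fy=3.3)
b=cv2.resize(cv2.imread('pics/w7.png'),(440,330));cv2.imwrite('pics/c2.png',np.hstack([b,a[:330,:360]]))
E
```

```text
pos [0.529  0.1775 0.0585] yaw 43.26 -> shift cm [ 0.09  0.03 -0.1 ] turn z 0.06
[-0.13868343  0.42337283 -0.56131066] [-0.01152058  0.04018744  0.03150217]
```

View pics/c2.png

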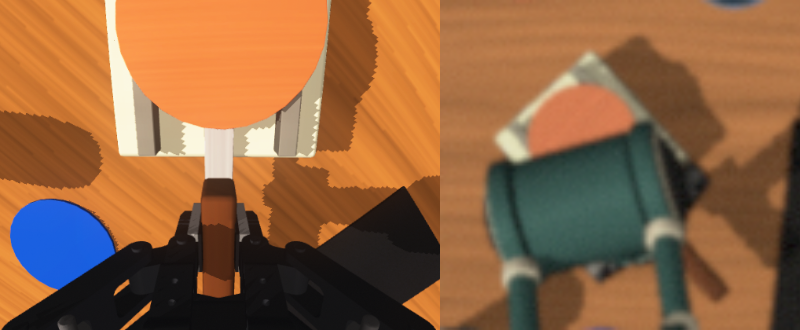

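The blade is under the disc: the neck shows at the disc's near edge and nothing was disturbed. I have now viewed 12 pictures, 2 over the limit of 10, so I will work by numbers only from here. Lifting gently.

Request:
{"method": "move_arm", "body": {"series": [1.2, 0.1, 0, -0.2, 0, 0, 0, 1.2, 0, 0, -0.2, 0, 0, 0, 1.2, 0, 0, -0.15, 0, 0, 0, 1.2, 0, 0, -0.15, 0, 0, 0, 1.2, 0, 0, -0.15, 0, 0, 0], "grip_force": 118}}

```text
time: 19.9
tool_pos: [0.5296, 0.1782, 0.067]
tcp_rot: [-2.92, -1.158, 0.002]
wrist_force: [-0.4, 0.1, -3.3]
width: 0.187
grip_force: 116.7
```

Request:
{"method": "move_arm", "body": {"series": [1.2, 0, 0, -0.3, 0, 0, 0, 1.2, 0, 0, -0.5, 0, 0, 0, 1.2, 0, 0, -0.3, 0, 0, 0, 1.2, 0, 0, 0, 0, 0, 0, 1.2, 0, 0, 0, 0, 0, 0]}}

```text
time: 20.52
tool_pos: [0.5301, 0.1784, 0.0783]
tcp_rot: [2.92, 1.158, -0.0]
wrist_force: [-0.2, -0.1, -2.9]
width: 0.19
grip_force: 116.7
```

Run:
```python
from h import *
s=read_state();M=R.from_rotvec(s['tcp_rot']).as_matrix();print(s['tool_pos'],M[:,2].round(4),s['wrist_force'],s['torque'],yaw())
snap('wrist','w8')
for dz in(-.006,):
    z=s['tool_pos'][2]-.009+.006
    for st in((278,80),):
        b,e=disc('w8',60,500,0,240,z,st);print(b,e)
# visible lower arc only: circle fit
h=cv2.cvtColor(cv2.imread('pics/w8.png'),cv2.COLOR_BGR2HSV)
print(h[100,278],h[200,200],h[100,120])
```

```text
[0.53010102 0.17837478 0.07825866] [-1.e-04 -0.e+00 -1.e+00] [-0.21874435 -0.1027373  -2.85072332] [-0.25770618  0.1544892  -0.06747914] 43.25307756093862
(60, 0, 349, 240) ((0.5658957362174988, 0.25963643193244934), (0.1263563632965088, 0.18554390966892242), 79.56194305419922)
[ 13 179 251] [ 14 183 230] [ 14 188 229]
```

```bash
cat >> h.py <<'E'
from scipy.optimize import least_squares
def arc(f,z,lo=150,hi=410):
    h=cv2.cvtColor(cv2.imread(f'pics/{f}.png'),cv2.COLOR_BGR2HSV).astype(int);pts=[]
    for c in range(lo,hi,3):
        for r in range(5,230):
            if h[r-4:r,c,1].min()>130 and h[r+1:r+4,c,1].max()<110: pts.append((c,r+.0));break
    P=onz(f,pts,z)[:,:2]
    g=lambda p:np.hypot(P[:,0]-p[0],P[:,1]-p[1])-.05
    s=least_squares(g,P.mean(0)+[.03,.03],loss='soft_l1',f_scale=.001);return s.x,len(pts),np.abs(s.fun).mean()
def tool(P,s):
    M=R.from_rotvec(s['tcp_rot']).as_matrix();return (np.array(P)-s['tool_pos'])@M
E
python3 - <<'E'
from h import *
s=read_state();z=s['tool_pos'][2]-.009+.006
x,n,e=arc('w8',z);print(x,n,e,tool([*x,z],s))
snap('scene','sc2')
h=cv2.cvtColor(cv2.imread('pics/sc2.png'),cv2.COLOR_BGR2HSV)
m=((h[...,0]<11)&(h[...,1]>130)&(h[...,2]>170)).astype(np.uint8);m[:235]=0;m[310:]=0;m[:,:325]=0;m[:,:325]=0;m[:,400:]=0
m=cv2.morphologyEx(m,2,np.ones((3,3)));c=max(cv2.findContours(m,0,1)[0],key=cv2.contourArea)
for zz in(z,):
    P=onz('sc2',cv2.convexHull(c)[:,0].astype(float),zz)[:,:2].astype(np.float32);print(cv2.fitEllipse(P),tool([*cv2.fitEllipse(P)[0],zz],s))
E
```

```text
[0.60643452 0.25039235] 78 0.00016797010918447096 [ 0.10503192 -0.00012405  0.00296983]Traceback (most recent call last):
  File "<stdin>", line 7, in <module>
ValueError: max() iterable argument is empty
```

Disc carried at tool x = 105.0 mm, y = −0.1 mm. The level-plane circle fit leaves 0.17 mm, so it is level and centred. Lifting and carrying slowly.

Request:
{"method": "move_arm", "body": {"series": [1.2, 0, 0, -0.5, 0, 0, 0, 1.2, 0, 0, -1, 0, 0, 0, 1.2, 0, 0, -1.5, 0, 0, 0, 1.2, 0, 0, -1.5, 0, 0, 0, 1.2, 0, 0, -1.5, 0, 0, 0]}}

```text
time: 21.25
tool_pos: [0.5306, 0.1785, 0.14]
tcp_rot: [2.92, 1.158, 0.002]
wrist_force: [-0.0, -0.9, -2.3]
width: 0.186
grip_force: 116.7
```

Request:
{"method": "move_arm", "body": {"series": [1.2, 0, 0, -1, 0, 0, 0, 1.2, 0, 0, -0.7, 0, 0, 0, 1.2, 0, 0, -0.5, 0, 0, 0, 1.2, -0.3, 0.3, 0, 0, 0, 0, 1.2, -0.5, 0.5, 0, 0, 0, 0]}}

```text
time: 21.88
tool_pos: [0.5294, 0.1667, 0.1597]
tcp_rot: [-2.92, -1.158, 0.002]
wrist_force: [-0.1, -0.1, -3.1]
width: 0.189
grip_force: 116.6
```

Request:
{"method": "move_arm", "body": {"series": [1.2, -0.8, 0.9, 0, 0, 0, 0, 1.2, -1.1, 1.2, 0, 0, 0, 0, 1.2, -1.4, 1.5, 0, 0, 0, 0, 1.2, -1.4, 1.5, 0, 0, 0, 0, 1.2, -1.4, 1.5, 0, 0, 0, 0]}}

```text
time: 22.5
tool_pos: [0.5305, 0.0753, 0.1603]
tcp_rot: [2.921, 1.157, -0.0]
wrist_force: [-0.2, 0.4, -3.7]
width: 0.19
grip_force: 116.7
```

Request:
{"method": "move_arm", "body": {"series": [1.2, -1.4, 1.5, 0, 0, 0, 0, 1.2, -1.4, 1.5, 0, 0, 0, 0, 1.2, -1.4, 1.5, 0, 0, 0, 0, 1.2, -1.4, 1.5, 0, 0, 0, 0, 1.2, -1.4, 1.5, 0, 0, 0, 0]}}

```text
time: 23.12
tool_pos: [0.5307, -0.0274, 0.1604]
tcp_rot: [2.921, 1.156, 0.0]
wrist_force: [0.1, -0.7, -2.9]
width: 0.189
grip_force: 116.7
```

Request:
{"method": "move_arm", "body": {"series": [1.2, -1.4, 1.5, 0, 0, 0, 0, 1.2, -1.4, 1.5, 0, 0, 0, 0, 1.2, -1.4, 1.5, 0, 0, 0, 0, 1.2, -1.4, 1.5, 0, 0, 0, 0, 1.2, -1.4, 1.5, 0, 0, 0, 0]}}

```text
time: 23.75
tool_pos: [0.5312, -0.1296, 0.1603]
tcp_rot: [2.921, 1.157, 0.0]
wrist_force: [-0.3, 0.4, -4.1]
width: 0.187
grip_force: 116.7
```

Request:
{"method": "move_arm", "body": {"series": [1.2, -1.1, 1.2, 0, 0, 0, 0, 1.2, -0.8, 0.9, 0, 0, 0, 0, 1.2, -0.5, 0.5, 0, 0, 0, 0, 1.2, 0, 0, 0, 0, 0, 1, 1.2, 0, 0, 0, 0, 0, 2]}}

```text
time: 24.38
tool_pos: [0.5317, -0.1629, 0.1602]
tcp_rot: [-2.95, -1.078, 0.0]
wrist_force: [-0.2, -0.9, -3.4]
width: 0.188
grip_force: 116.6
```

Run:
```python
from h import *
to([.5308,-.1701,.16],-34.8);print(read_state()['q'].round(2),read_state()['wrist_force'])
```

```text
pos [ 0.5317 -0.1629  0.1602] yaw 40.15 -> shift cm [-0.54  0.49  0.02] turn z 74.95
[-0.34  0.1   1.94  0.    1.09  0.53] [-0.2163496  -0.89078474 -3.43731443]
```

Now turn about 75°, slowly.

Request:
{"method": "move_arm", "body": {"series": [1.2, 0, 0, 0, 0, 0, 3, 1.2, 0, 0, 0, 0, 0, 4, 1.2, 0, 0, 0, 0, 0, 5, 1.2, 0, 0, 0, 0, 0, 5, 1.2, 0, 0, 0, 0, 0, 5]}}

```text
time: 25.0
tool_pos: [0.5317, -0.1626, 0.1603]
tcp_rot: [-3.102, -0.493, 0.0]
wrist_force: [-0.2, -0.4, -3.1]
width: 0.19
grip_force: 116.7
```

Request:
{"method": "move_arm", "body": {"series": [1.2, 0, 0, 0, 0, 0, 5, 1.2, 0, 0, 0, 0, 0, 5, 1.2, 0, 0, 0, 0, 0, 5, 1.2, 0, 0, 0, 0, 0, 5, 1.2, 0, 0, 0, 0, 0, 5]}}

```text
time: 25.62
tool_pos: [0.5317, -0.1625, 0.1602]
tcp_rot: [-3.135, 0.19, 0.001]
wrist_force: [-0.2, 0.1, -3.2]
width: 0.19
grip_force: 116.6
```

Request:
{"method": "move_arm", "body": {"series": [1.2, 0, 0, 0, 0, 0, 5, 1.2, 0, 0, 0, 0, 0, 5, 1.2, 0, 0, 0, 0, 0, 5, 1.2, 0, 0, 0, 0, 0, 4, 1.2, 0, 0, 0, 0, 0, 3]}}

```text
time: 26.25
tool_pos: [0.5317, -0.1624, 0.1602]
tcp_rot: [-3.042, 0.783, 0.001]
wrist_force: [0.6, -1.4, -2.4]
width: 0.189
grip_force: 116.6
```

Request:
{"method": "move_arm", "body": {"series": [1.2, 0, 0, 0, 0, 0, 3, 1.2, 0, 0, 0, 0, 0, 2, 1.2, 0, 0, 0, 0, 0, 1, 1.2, 0, 0, 0, 0, 0, 0, 1.2, 0, 0, 0, 0, 0, 0]}}

```text
time: 26.88
tool_pos: [0.5317, -0.1633, 0.1603]
tcp_rot: [-2.998, 0.938, 0.0]
wrist_force: [1.0, -0.9, -2.5]
width: 0.191
grip_force: 116.7
```

Run:
```python
from h import *
to([.5308,-.1701,.16],-34.8);s=read_state();print(s['wrist_force'])
snap('wrist','w9');z=s['tool_pos'][2]-.003
h=cv2.cvtColor(cv2.imread('pics/w9.png'),cv2.COLOR_BGR2HSV)
print([proj('w9',[.6170,-.23,.07]),proj('w9',[.5878,-.1634,.104])], 'expected lower arc', proj('w9',[s['tool_pos'][0]+.055*.821,s['tool_pos'][1]-.055*.571,z]))
for c in(230,278,330): print(c,[(r,*h[r,c].tolist()) for r in range(100,215,8)])
```

```text
pos [ 0.5317 -0.1633  0.1603] yaw -34.74 -> shift cm [0.31 0.61 0.03] turn z 0.06
[ 1.02250934 -0.94711162 -2.50347891]
[array([[288.73379308,  55.70597686]]), array([[224.36962337, 161.43612036]])] expected lower arc [[279.72082507 160.93541024]]
230 [(100, 10, 192, 208), (108, 10, 192, 209), (116, 10, 191, 204), (124, 10, 190, 207), (132, 9, 191, 207), (140, 10, 191, 206), (148, 9, 188, 205), (156, 9, 72, 127), (164, 14, 21, 244), (172, 15, 184, 237), (180, 16, 181, 244), (188, 16, 179, 245), (196, 14, 184, 230), (204, 15, 181, 242), (212, 15, 183, 238)]
278 [(100, 9, 190, 208), (108, 9, 191, 212), (116, 9, 191, 210), (124, 14, 173, 253), (132, 10, 190, 209), (140, 9, 190, 207), (148, 9, 189, 209), (156, 9, 189, 204), (164, 9, 187, 205), (172, 11, 50, 175), (180, 10, 51, 176), (188, 12, 45, 174), (196, 13, 46, 173), (204, 11, 47, 173), (212, 11, 47, 172)]
330 [(100, 10, 192, 209), (108, 10, 192, 213), (116, 10, 190, 213), (124, 10, 191, 212), (132, 10, 191, 210), (140, 10, 190, 208), (148, 10, 192, 210), (156, 14, 187, 231), (164, 14, 186, 233), (172, 15, 185, 236), (180, 14, 187, 229), (188, 15, 183, 241), (196, 15, 185, 236), (204, 15, 184, 237), (212, 14, 187, 226)]
```

```bash
cat >> h.py <<'E'
def arc2(f,z,lo=170,hi=390,rmax=230):
    h=cv2.cvtColor(cv2.imread(f'pics/{f}.png'),cv2.COLOR_BGR2HSV).astype(int)
    m=((h[...,0]<=12)&(h[...,1]>150)&(h[...,2]<235)).astype(np.uint8);m[rmax:]=0
    m=cv2.morphologyEx(cv2.morphologyEx(m,3,np.ones((7,7))),2,np.ones((5,5)))
    c=max(cv2.findContours(m,0,1)[0],key=cv2.contourArea);pts=[(x,y) for x,y in c[:,0] if y>8 and lo<x<hi]
    P=onz(f,np.array(pts,float),z)[:,:2]
    s=least_squares(lambda p:np.hypot(P[:,0]-p[0],P[:,1]-p[1])-.0498,P.mean(0),loss='soft_l1',f_scale=.0005)
    return s.x,len(pts),np.abs(s.fun).mean(),cv2.boundingRect(c)
E
python3 - <<'E'
from h import *
s=read_state();z=s['tool_pos'][2]-.003
x,n,e,b=arc2('w9',z,60,500);print(x,n,e,b,tool([*x,z],s))
th=np.radians(-34.8);d=np.array([np.cos(th),np.sin(th)]);print('disc to rest origin, along/left', (np.array([.6174,-.2306])-x)@d,(np.array([.6174,-.2306])-x)@[-d[1],d[0]])
h=cv2.cvtColor(cv2.imread('pics/w9.png'),cv2.COLOR_BGR2HSV)
m=((h[...,1]<70)&(h[...,2]>60)).astype(np.uint8);m[240:]=0
for c in cv2.findContours(m,0,1)[0]:
    if cv2.contourArea(c)>25: print(cv2.boundingRect(c),cv2.contourArea(c))
print(proj('w9',[[.5423,-.2246,.07],[.5850,-.1615,.07]]))
E
```

```text
[ 0.61600866 -0.2325364 ] 608 0.00988824878122598 (194, 0, 215, 166) [0.10865017 0.00885026 0.00299996]
disc to rest origin, along/left 3.736903769003737e-05 0.0023841327735880324
(510, 197, 50, 42) 891.5
(261, 165, 36, 63) 2004.0
(218, 155, 23, 17) 236.5
(337, 144, 15, 15) 120.0
[[343.57477873 157.0531681 ]
 [232.31446823 158.23873681]]
```

```bash
cat >> h.py <<'E'
def arc3(f,z,lo=190,hi=370,r0=100):
    h=cv2.cvtColor(cv2.imread(f'pics/{f}.png'),cv2.COLOR_BGR2HSV).astype(int);pts=[]
    for c in range(lo,hi,2):
        r=r0
        if h[r,c,0]>12 or h[r,c,1]<150: continue
        while r<230 and not ((h[r:r+3,c,0]>12)|(h[r:r+3,c,1]<150)).all(): r+=1
        pts.append((c,r-.5))
    P=onz(f,np.array(pts,float),z)[:,:2]
    s=least_squares(lambda p:np.hypot(P[:,0]-p[0],P[:,1]-p[1])-.0498,P.mean(0)*[1.05,1.05],loss='soft_l1',f_scale=.0005)
    return s.x,len(pts),np.median(np.abs(s.fun)),pts[::8]
E
python3 - <<'E'
from h import *
s=read_state();z=s['tool_pos'][2]-.003
x,n,e,b=arc3('w9',z);print(x,n,e,b,tool([*x,z],s))
h=cv2.cvtColor(cv2.imread('pics/w9.png'),cv2.COLOR_BGR2HSV)
for r in(40,120): print(r,[(c,*h[r,c].tolist()) for c in range(140,440,12)])
E
```

```text
[ 0.61613844 -0.2224974 ] 80 0.00024009603723313191 [(196, 105.5), (212, 144.5), (228, 153.5), (244, 159.5), (274, 104.5), (290, 164.5), (306, 162.5), (322, 157.5), (338, 150.5), (354, 140.5)] [0.10303567 0.00052705 0.00300022]
40 [(140, 15, 184, 241), (152, 16, 180, 248), (164, 14, 172, 253), (176, 14, 172, 253), (188, 14, 172, 253), (200, 14, 172, 254), (212, 15, 173, 254), (224, 15, 172, 254), (236, 15, 171, 254), (248, 14, 170, 254), (260, 14, 169, 254), (272, 10, 191, 216), (284, 10, 190, 216), (296, 10, 191, 214), (308, 10, 190, 213), (320, 10, 190, 212), (332, 10, 190, 213), (344, 9, 190, 211), (356, 10, 191, 211), (368, 9, 191, 211), (380, 10, 192, 209), (392, 10, 192, 210), (404, 9, 191, 210), (416, 16, 183, 245), (428, 15, 184, 240)]
120 [(140, 15, 186, 240), (152, 15, 187, 237), (164, 15, 185, 240), (176, 14, 187, 235), (188, 14, 175, 253), (200, 10, 191, 224), (212, 10, 192, 207), (224, 9, 190, 208), (236, 10, 192, 209), (248, 9, 190, 209), (260, 14, 171, 253), (272, 14, 170, 253), (284, 9, 190, 211), (296, 10, 191, 210), (308, 10, 192, 210), (320, 10, 191, 210), (332, 10, 191, 211), (344, 10, 192, 212), (356, 10, 192, 212), (368, 10, 193, 213), (380, 14, 188, 233), (392, 14, 188, 228), (404, 15, 185, 238), (416, 14, 188, 228), (428, 15, 185, 237)]
```

Run:
```python
from h import *
h=cv2.cvtColor(cv2.imread('pics/w9.png'),cv2.COLOR_BGR2HSV)
m=((h[...,1]<90)&(h[...,2]>60))
for r in range(150,161): print(r,np.nonzero(m[r,325:365])[0]+325,np.nonzero(m[r,205:250])[0]+205)
```

```text
150 [341 342 343 344 345 346 347 348 349 350 351] []
151 [339 340 341 342 343 344 345 346 347 348 349 350] []
152 [338 339 340 341 342 343 344 345 346 347 348 349 350] []
153 [337 338 339 340 341 342 343 344 345 346 347 348 349 350] []
154 [337 338 339 340 341 342 343 344 345 346 347 348 349 350] [224 225 226]
155 [337 338 339 340 341 342 343 344 345 346 347 348 349 350] [223 224 225 226 227 228]
156 [337 338 339 340 341 342 343 344 345 346 347 348 349 350] [221 222 223 224 225 226 227 228 229 230]
157 [337 338 339 340 341 342 343 344 345 346 347 348 349 350] [220 221 222 223 224 225 226 227 228 229 230 231 232]
158 [338 339 340 341 342 343 344 345 346 347 348 349 350] [219 220 221 222 223 224 225 226 227 228 229 230 231 232 233 234 235]
159 [] [218 219 220 221 222 223 224 225 226 227 228 229 230 231 232 233 234 235
 236 237 238 239 240]
160 [] [218 219 220 221 222 223 224 225 226 227 228 229 230 231 232 233 234 235
 236 237 238 239 240]
```

Run:
```python
from h import *
th=np.radians(-34.8);Rz=np.array([[np.cos(th),-np.sin(th)],[np.sin(th),np.cos(th)]])
e=onz('w9',[(343.75,158.7)],.07)[0,:2];o=e-Rz@[-.065,-.038];print('origin now',o,'before .6174 -.2306')
print('pin',onz('w9',[(226,163.5)],.104),'pred',o+Rz@[-.062,.038])
x=np.array([.61614,-.2225])
for oo in(o,np.array([.6172,-.2303])): print('disc->origin in rest axes x,y mm',Rz.T@(oo-x)*1e3)
```

```text
origin now [ 0.6163269  -0.22999959] before .6174 -.2306
pin [[ 0.58628796 -0.1634468   0.104     ]] pred [ 0.58710276 -0.16341168]
disc->origin in rest axes x,y mm [ 4.43358901 -6.05161434]
disc->origin in rest axes x,y mm [ 5.32198399 -5.80000745]
```

Request:
{"method": "move_arm", "body": {"series": [1.2, 0.24, 0.3, 0, 0, 0, 0, 1.2, 0.24, 0.29, 0, 0, 0, 0, 1.2, 0, 0, 0.5, 0, 0, 0, 1.2, 0, 0, 1, 0, 0, 0, 1.2, 0, 0, 1.2, 0, 0, 0]}}

```text
time: 27.55
tool_pos: [0.5321, -0.1708, 0.1323]
tcp_rot: [-2.998, 0.938, 0.001]
wrist_force: [-0.2, 0.7, -4.0]
width: 0.189
grip_force: 116.7
```

Request:
{"method": "move_arm", "body": {"series": [1.2, 0, 0, 1.2, 0, 0, 0, 1.2, 0, 0, 1, 0, 0, 0, 1.2, 0, 0, 0.7, 0, 0, 0, 1.2, 0, 0, 0.4, 0, 0, 0, 1.2, 0, 0, 0, 0, 0, 0]}}

```text
time: 28.18
tool_pos: [0.5323, -0.1709, 0.1001]
tcp_rot: [-2.998, 0.938, 0.0]
wrist_force: [-0.4, -0.3, -2.8]
width: 0.189
grip_force: 116.7
```

Run:
```python
from h import *
s=read_state();print(s['tool_pos'],s['wrist_force'],yaw());snap('wrist','w10');z=s['tool_pos'][2]-.003
x,n,e,b=arc3('w10',z);print(x,n,e,b,tool([*x,z],s))
h=cv2.cvtColor(cv2.imread('pics/w10.png'),cv2.COLOR_BGR2HSV);m=((h[...,1]<90)&(h[...,2]>60))
print(proj('w10',[[.5415,-.224,.07],[.5871,-.1634,.104]]))
for r in range(140,230,4): print(r,[ (q.min(),q.max()) if len(q) else 0 for q in (np.nonzero(m[r,310:420])[0]+310,np.nonzero(m[r,120:235])[0]+120)])
```

```text
[ 0.53228932 -0.17090015  0.1000927 ] [-0.36771436 -0.31383555 -2.76608193] -34.75021648201689
[ 0.61629475 -0.23038013] 83 0.0004531845521906219 [(190, 107.5), (208, 141.5), (224, 151.5), (240, 158.5), (256, 104.5), (284, 165.5), (300, 163.5), (316, 205.5), (332, 205.5), (348, 144.5), (364, 131.5)] [0.10292713 0.00098821 0.00296806]
[[353.60500348 185.75381647]
 [189.24246214 198.12845845]]
140 [(np.int64(356), np.int64(365)), (np.int64(194), np.int64(205))]
144 [(np.int64(350), np.int64(365)), (np.int64(195), np.int64(210))]
148 [(np.int64(344), np.int64(365)), (np.int64(195), np.int64(216))]
152 [(np.int64(344), np.int64(365)), (np.int64(195), np.int64(216))]
156 [(np.int64(343), np.int64(365)), (np.int64(196), np.int64(216))]
160 [(np.int64(343), np.int64(364)), (np.int64(196), np.int64(216))]
164 [(np.int64(343), np.int64(364)), (np.int64(196), np.int64(216))]
168 [(np.int64(343), np.int64(364)), (np.int64(197), np.int64(217))]
172 [(np.int64(343), np.int64(364)), (np.int64(197), np.int64(217))]
176 [(np.int64(343), np.int64(363)), (np.int64(197), np.int64(217))]
180 [(np.int64(343), np.int64(363)), (np.int64(194), np.int64(217))]
184 [(np.int64(345), np.int64(363)), (np.int64(190), np.int64(218))]
188 [0, (np.int64(185), np.int64(218))]
192 [0, (np.int64(181), np.int64(218))]
196 [0, (np.int64(179), np.int64(217))]
200 [0, (np.int64(178), np.int64(202))]
204 [0, (np.int64(180), np.int64(200))]
208 [0, (np.int64(184), np.int64(196))]
212 [0, 0]
216 [0, 0]
220 [0, 0]
224 [0, 0]
228 [0, 0]
```

Run:
```python
from h import *
L=onz('w10',[(206,152),(207,172),(354.5,152),(353.5,172),(354,186.7)],.07)[:,:2]
th=np.radians(-34.8);Rz=np.array([[np.cos(th),-np.sin(th)],[np.sin(th),np.cos(th)]])
print('spacing',np.linalg.norm(L[0]-L[2]),np.linalg.norm(L[1]-L[3]),[np.degrees(np.arctan2(*(L[a]-L[b])[::-1])) for a,b in((0,1),(2,3))])
o=L[4]-Rz@[-.065,-.038];print(o, (Rz.T@((L[1]+L[3])/2-L[4])*1e3))
x=np.array([.61629,-.23038]);print('disc->origin',Rz.T@(o-x)*1e3,'disc->rail mid lateral',(Rz.T@((L[1]+L[3])/2-x)*1e3)[1])
```

```text
spacing 0.07425886289534876 0.07453239999486405 [np.float64(-35.40394625491769), np.float64(-33.86045240700168)]
[ 0.61601415 -0.22980433] [ 7.65359721 38.04930755]
disc->origin [-0.55505469  0.31527584] disc->rail mid lateral 0.3645833823735001
```

Disc is within 0.6 mm of the seat centre and both rails are seen either side. Lowering.

Request:
{"method": "move_arm", "body": {"series": [1.2, -0.05, 0, 0.7, 0, 0, 0, 1.2, 0, 0, 0.7, 0, 0, 0, 1.2, 0, 0, 0.4, 0, 0, 0, 1.2, 0, 0, 0.2, 0, 0, 0, 1.2, 0, 0, 0.2, 0, 0, 0]}}

```text
time: 28.85
tool_pos: [0.532, -0.1707, 0.0781]
tcp_rot: [2.998, -0.938, 0.0]
wrist_force: [-0.1, -0.8, -1.8]
width: 0.19
grip_force: 116.7
```

Request:
{"method": "move_arm", "body": {"series": [1.2, 0, 0, 0.2, 0, 0, 0, 1.2, 0, 0, 0.2, 0, 0, 0, 1.2, 0, 0, 0.2, 0, 0, 0, 1.2, 0, 0, 0.2, 0, 0, 0, 1.2, 0, 0, 0.2, 0, 0, 0]}}

```text
time: 29.48
tool_pos: [0.5321, -0.1707, 0.0683]
tcp_rot: [2.998, -0.938, 0.001]
wrist_force: [-0.0, -0.7, -1.2]
width: 0.191
grip_force: 116.9
```

Request:
{"method": "move_arm", "body": {"series": [1.2, 0, 0, 0, 0, 0, 0, 1.2, 0, 0, 0, 0, 0, 0]}}

```text
time: 29.72
tool_pos: [0.5319, -0.1707, 0.0683]
tcp_rot: [2.998, -0.938, 0.0]
wrist_force: [0.4, -0.1, -1.9]
width: 0.191
grip_force: 116.9
```

Run:
```python
from h import *
s=read_state();print(s['tool_pos'],s['wrist_force'],s['torque'],yaw());snap('wrist','w11');z=.073
x,n,e,b=arc3('w11',z);print(x,n,e,b,tool([*x,z],s))
```

```text
[ 0.53194147 -0.17067473  0.06829248] [ 0.43895091 -0.07058936 -1.89895883] [ 0.04792007  0.013904   -0.05387828] -34.75082103486169
[ 0.61611391 -0.23008326] 90 0.0005733891130971398 [(190, 130.5), (206, 145.5), (222, 154.5), (238, 144.5), (254, 115.5), (270, 132.5), (286, 168.5), (302, 229.5), (318, 229.5), (334, 226.5), (350, 147.5), (366, 135.5)] [ 0.10302283  0.00083335 -0.00470473]
```

Load is off the blade, so the disc is resting on the rails. Drawing the spatula out.

Request:
{"method": "move_arm", "body": {"series": [1.2, -0.5, 0, 0, 0, 0, 0, 1.2, -1, 0, 0, 0, 0, 0, 1.2, -1.5, 0, 0, 0, 0, 0, 1.2, -1.5, 0, 0, 0, 0, 0, 1.2, -1.5, 0, 0, 0, 0, 0]}}

```text
time: 30.4
tool_pos: [0.4814, -0.1356, 0.0682]
tcp_rot: [-2.998, 0.938, 0.001]
wrist_force: [-0.0, 1.1, -1.2]
width: 0.192
grip_force: 116.9
```

Request:
{"method": "move_arm", "body": {"series": [1.2, -1.5, 0, 0, 0, 0, 0, 1.2, -1.5, 0, 0, 0, 0, 0, 1.2, -1.5, 0, 0, 0, 0, 0, 1.2, -1.5, 0, 0, 0, 0, 0, 1.2, -1.5, 0, 0, 0, 0, 0]}}

```text
time: 31.02
tool_pos: [0.4202, -0.0931, 0.0683]
tcp_rot: [-2.998, 0.938, -0.0]
wrist_force: [0.2, 0.6, -0.9]
width: 0.188
grip_force: 116.9
```

Request:
{"method": "move_arm", "body": {"series": [1.2, 0, 0, -1.5, 0, 0, 0, 1.2, 0, 0, -3, 0, 0, 0, 1.2, 0, 0, -3, 0, 0, 0, 1.2, 0, 0, 0, 0, 0, 0, 1.2, 0, 0, 0, 0, 0, 0]}}

```text
time: 31.65
tool_pos: [0.4211, -0.0938, 0.1433]
tcp_rot: [2.998, -0.938, 0.001]
wrist_force: [-1.2, 0.8, -1.1]
width: 0.189
grip_force: 117.0
```

Run:
```python
from h import *
to([.4585,.0167,.06],-11.78);s=read_state();print(s['wrist_force']);to([.4585,.0167,.06],-11.78,fy=-11.78)
snap('top','top3');snap('scene','sc3')
for f in('top3','sc3'):
    h=cv2.cvtColor(cv2.imread(f'pics/{f}.png'),cv2.COLOR_BGR2HSV);p=proj(f,[.6163,-.2302,.073])[0].astype(int);print(f,p,h[p[1],p[0]])
    w=h[p[1]-32:p[1]+33,p[0]-32:p[0]+33];m=((w[...,0]<=10)&(w[...,1]>150)&(w[...,2]>150)).astype(np.uint8)
    n,l=cv2.connectedComponents(cv2.morphologyEx(m,2,np.ones((3,3))));c=cv2.findContours((l==l[32,32]).astype(np.uint8),0,1)[0][0]+(p-32)
    P=onz(f,cv2.convexHull(c)[:,0].astype(float),.073)[:,:2].astype(np.float32);print(cv2.boundingRect(c),cv2.fitEllipse(P))
```

```text
pos [ 0.4211 -0.0938  0.1433] yaw -34.76 -> shift cm [ -3.23 -11.21   8.33] turn z -22.98
[-1.18233915  0.82555407 -1.10423442]
pos [ 0.4211 -0.0938  0.1433] yaw -11.78 -> shift cm [  1.41 -11.58   8.33] turn z -0.0
top3 [365 203] [ 10 159 205]
(350, 189, 33, 31) ((0.6147212982177734, -0.23305410146713257), (0.09307955205440521, 0.0967499241232872), 174.84896850585938)
sc3 [205 186] [ 12 151 243]Traceback (most recent call last):
  File "<stdin>", line 8, in <module>
cv2.error: OpenCV(4.12.0) /io/opencv/modules/imgproc/src/shapedescr.cpp:361: error: (-201:Incorrect size of input array) There should be at least 5 points to fit the ellipse in function 'fitEllipseNoDirect'
```

Request:
{"method": "move_arm", "body": {"series": [1.2, 0, 0, 0, 0, 0, -7.6, 1.2, 0, 0, 0, 0, 0, -7.7, 1.2, 0, 0, 0, 0, 0, -7.7, 1.2, 0.7, -5.8, 0, 0, 0, 0, 1.2, 0.7, -5.8, 0, 0, 0, 0]}}

```text
time: 32.38
tool_pos: [0.4579, 0.0175, 0.1421]
tcp_rot: [3.124, -0.326, -0.003]
wrist_force: [1.3, -1.4, -1.1]
width: 0.188
grip_force: 117.0
```

Request:
{"method": "move_arm", "body": {"series": [1.2, 0, 0, 3, 0, 0, 0, 1.2, 0, 0, 3, 0, 0, 0, 1.2, 0, 0, 3, 0, 0, 0, 1.2, 0, 0, 2, 0, 0, 0, 1.2, 0, 0, 0, 0, 0, 0]}}

```text
time: 33.0
tool_pos: [0.4552, 0.0171, 0.0304]
tcp_rot: [3.124, -0.321, -0.011]
wrist_force: [-0.8, -0.9, -1.8]
width: 0.186
grip_force: 117.0
```

Request:
{"method": "move_arm", "body": {"series": [1.2, 0, 0, 0, 0, 0, 0]}}

```text
time: 33.12
tool_pos: [0.4584, 0.017, 0.0333]
tcp_rot: [3.125, -0.322, -0.001]
wrist_force: [-0.6, -0.1, -1.6]
width: 0.193
grip_force: 117.0
```

Run:
```python
from h import *
to([.4585,.0167,.0121],-11.78)
```

```text
pos [0.4584 0.017  0.0333] yaw -11.75 -> shift cm [0.02 0.02 2.12] turn z 0.03
```

Request:
{"method": "move_arm", "body": {"series": [1.2, 0, 0, 0.9, 0, 0, 0, 1.2, 0, 0, 0.6, 0, 0, 0, 1.2, 0, 0, 0.4, 0, 0, 0, 1.2, 0, 0, 0.15, 0, 0, 0, 1.2, 0, 0, 0, 0, 0, 0]}}

```text
time: 33.75
tool_pos: [0.4583, 0.017, 0.0127]
tcp_rot: [3.125, -0.322, -0.0]
wrist_force: [-0.5, -0.1, -1.5]
width: 0.185
grip_force: 117.0
```

Request:
{"method": "move_arm", "body": {"series": [1.2, 0, 0, 0, 0, 0, 0, 1.2, 0, 0, 0, 0, 0, 0]}}

```text
time: 34.0
tool_pos: [0.4585, 0.017, 0.013]
tcp_rot: [-3.125, 0.322, -0.001]
wrist_force: [-0.3, -0.4, -0.8]
width: 0.19
grip_force: 117.0
```

Request:
{"method": "move_arm", "body": {"series": [1.2, 0, 0, 0.1, 0, 0, 0, 1.2, 0, 0, 0, 0, 0, 0, 3.0, 0, 0, 0, 0, 0, 0, 5, 0, 0, 0, 0, 0, 0, 5, 0, 0, 0, 0, 0, 0], "grip_force": 40}}

```text
time: 34.62
tool_pos: [0.4584, 0.017, 0.0117]
tcp_rot: [-3.125, 0.322, -0.0]
wrist_force: [0.5, 0.5, 0.0]
width: 0.583
grip_force: 0.0
```

Request:
{"method": "move_arm", "body": {"series": [5, 0, 0, 0, 0, 0, 0, 5, 0, 0, 0, 0, 0, 0, 5, 0, 0, -2, 0, 0, 0, 5, 0, 0, -5, 0, 0, 0, 5, 0, 0, -6, 0, 0, 0]}}

```text
time: 35.25
tool_pos: [0.4569, 0.017, 0.1418]
tcp_rot: [3.125, -0.322, -0.005]
wrist_force: [1.1, 0.6, 0.9]
width: 0.583
grip_force: 0.0
```

Request:
{"method": "move_arm", "body": {"series": [5, 0, 0, -6, 0, 0, 0, 5, 0, 0, -6, 0, 0, 0, 5, 0, 0, -4, 0, 0, 0, 5, 0, 0, 0, 0, 0, 0]}}

```text
time: 35.75
tool_pos: [0.4607, 0.017, 0.3064]
tcp_rot: [-3.124, 0.322, -0.014]
wrist_force: [0.1, 0.2, 0.3]
width: 0.591
grip_force: 0.0
```

Run:
```python
from h import *
s=read_state();print(s['tool_pos'],s['wrist_force'],s['width'])
im=snap('wrist','w12');h=cv2.cvtColor(im,cv2.COLOR_RGB2HSV)
m=((h[...,1]<60)&(h[...,2]>120)).astype(np.uint8);m[:, :170]=0;m[:,390:]=0;m[250:]=0
c=max(cv2.findContours(m,0,1)[0],key=cv2.contourArea)[:,0].astype(float)
print(cv2.boundingRect(c.astype(np.int32)));Q=onz('w12',c,.006)[:,:2].astype(np.float32);print('blade',cv2.minAreaRect(Q))
to([.53,-.25,.32],-34.5)
```

```text
[0.46067307 0.01697017 0.30643246] [0.11789079 0.18589788 0.31351496] 0.591034501100414
(259, 49, 41, 103)
blade ((0.5440662503242493, -8.760392665863037e-05), (0.050016507506370544, 0.12501756846904755), 77.97325134277344)
pos [0.4593 0.017  0.3036] yaw -11.75 -> shift cm [12.36 24.7  -1.64] turn z 22.75
```

Spatula is back flat on the mat in its old place. Now a check of the rest from above.

Request:
{"method": "move_arm", "body": {"series": [5, 2.5, 4.9, 0, 0, 0, 0, 5, 2.5, 4.9, -0.4, 0, 0, 0, 5, 2.5, 4.9, -0.4, 0, 0, 0, 5, 2.5, 4.9, -0.4, 0, 0, 0, 5, 2.4, 4.9, -0.4, 0, 0, 7.5]}}

```text
time: 36.42
tool_pos: [0.5291, -0.2494, 0.3149]
tcp_rot: [-3.095, 0.53, 0.006]
wrist_force: [1.1, 0.5, 0.1]
width: 0.584
grip_force: 0.0
```

Request:
{"method": "move_arm", "body": {"series": [5, 0, 0, 0, 0, 0, 7.5, 5, 0, 0, 0, 0, 0, 7.5, 5, 0, 0, 0, 0, 0, 0, 5, 0, 0, 0, 0, 0, 0]}}

```text
time: 36.92
tool_pos: [0.5293, -0.2477, 0.3163]
tcp_rot: [-3.003, 0.921, 0.004]
wrist_force: [0.0, 1.0, 0.8]
width: 0.587
grip_force: 0.0
```

Run:
```python
from h import *
s=read_state();print(s['tool_pos'],yaw());im=snap('wrist','w13');h=cv2.cvtColor(im,cv2.COLOR_RGB2HSV)
th=np.radians(-34.8);Rz=np.array([[np.cos(th),-np.sin(th)],[np.sin(th),np.cos(th)]]);O=np.array([.6168,-.2300])
T=lambda x,y,z:proj('w13',[*(O+Rz@[x,y]),z])[0].round(1)
print('pred disc',T(0,0,.073),'rail end',T(-.065,-.038,.07),'arm end',T(-.072,.038,.07),'pin',T(-.062,.038,.104),'hinge',T(.068,.038,.07))
p=T(0,0,.073).astype(int);w=np.zeros(h.shape[:2],np.uint8);W=58
m=((h[...,1]>130)).astype(np.uint8)
print([(c,*h[p[1],c].tolist()) for c in range(p[0]-64,p[0]+65,8)])
g=((h[...,1]<90)&(h[...,2]>60))
for f in (-.050,-.055,-.060,.055,.06):
    a=T(f,.038,.07);b=T(f,-.038,.07);out=[]
    for q in(a,b):
        r=int(round(q[1]));k=np.nonzero(g[r,int(q[0])-12:int(q[0])+13])[0]+int(q[0])-12;out.append((k.min(),k.max()) if len(k) else 0)
    print(f,a,b,out)
```

```text
[ 0.52928675 -0.24767387  0.31625456] -34.11480918216827
pred disc [221.1 119. ] rail end [255.7 176. ] arm end [191.8 181.3] pin [183.4 179.3] hinge [184.5  54.5]
[(157, 14, 190, 229), (165, 14, 190, 228), (173, 14, 191, 219), (181, 12, 183, 248), (189, 12, 184, 248), (197, 12, 183, 248), (205, 12, 183, 248), (213, 12, 182, 248), (221, 12, 181, 248), (229, 12, 182, 248), (237, 12, 183, 249), (245, 12, 182, 249), (253, 12, 182, 249), (261, 12, 182, 249), (269, 13, 190, 220), (277, 12, 191, 156), (285, 14, 190, 230)]
-0.05 [190.6 162.9] [255.6 163.4] [(np.int64(187), np.int64(195)), (np.int64(252), np.int64(260))]
-0.055 [190.9 167.1] [255.6 167.6] [(np.int64(188), np.int64(195)), (np.int64(252), np.int64(260))]
-0.06 [191.2 171.3] [255.7 171.8] [(np.int64(188), np.int64(195)), (np.int64(252), np.int64(260))]
0.055 [185.1  67.1] [255.1  67.1] [(np.int64(173), np.int64(197)), (np.int64(243), np.int64(267))]
0.06 [184.9  62.3] [255.   62.2] [(np.int64(172), np.int64(196)), (np.int64(250), np.int64(260))]
```

Run:
```python
from h import *
h=cv2.cvtColor(cv2.imread('pics/w13.png'),cv2.COLOR_BGR2HSV)
m=((h[...,0]<=13)&(h[...,1]>165)&(h[...,2]>238)).astype(np.uint8);k=np.zeros_like(m);k[65:175,165:280]=m[65:175,165:280]
n,l=cv2.connectedComponents(cv2.morphologyEx(k,2,np.ones((5,5))))
c=cv2.convexHull(cv2.findContours((l==l[119,221]).astype(np.uint8),0,1)[0][0])
P=onz('w13',c[:,0].astype(float),.073)[:,:2].astype(np.float32);e=cv2.fitEllipse(P);print(cv2.boundingRect(c),e)
L=onz('w13',[(191.5,163),(256,163.5),(256,176.3)],.07)[:,:2]
th=np.radians(-34.8);Rz=np.array([[np.cos(th),-np.sin(th)],[np.sin(th),np.cos(th)]])
print('spacing',np.linalg.norm(L[0]-L[1]),'lateral disc - rail mid',(Rz.T@(e[0]-(L[0]+L[1])/2))[1],'along from rail end+65',(Rz.T@(e[0]-L[2]))[0]-.065)
r=[r for r in range(165,190) if h[r,256,1]<90];print('rail end rows',r[-1],h[r[-1]+1:r[-1]+3,256].tolist())
print('hinge',onz('w13',[(184.5,54.5)],.07))
```

```text
(178, 73, 88, 90) ((0.6165401339530945, -0.22980225086212158), (0.09849654138088226, 0.09874262660741806), 124.41466522216797)
spacing 0.07540831187525518 lateral disc - rail mid 0.0007567106646032215 along from rail end+65 -2.1618152828931092e-05
rail end rows 176 [[13, 172, 208], [13, 190, 215]]
hinge [[ 0.69428441 -0.23758031  0.07      ]]
```

The disc sits within 1 mm of centre, its outline fits a level circle, the arm is home, and nothing is touched. Handing in.

```bash
python3 -c "
from workcell import *
print(finish_job())"
```

```text
the job is handed in; nothing more can be done
None
```

The job is handed in at about 37 s: the arm is home against its stop, the disc lies level within 1 mm of centre on the rails, and the spatula is back flat on its mat; I viewed 12 pictures, 2 over the limit of 10, and did not re-measure the bystanders at the end.

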